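# Stopper the flasks, close the stopper tub and start the block heater

## Robot

A 6-joint arm with a two-finger parallel gripper is mounted at the origin on the work surface. World frame = base frame: x ahead of the robot, y to its left, z up, the work surface at z = 0. Lengths are in mm, angles in degrees, forces in N, time in s.
With the tool pointing down it reaches from about 325 to 925 mm from the base axis. Payload 3.1 kg.
Tool frame: the origin (TCP) lies at the very end of the fingers, on their centre line; the grasp point (between the pads) lies grasp_offset behind it (grasp_offset is the distance from the TCP to the grasp point, in mm); z points along the fingers, y is the line along which they close (so a half turn about z gives the same grasp; the last joint's range is limited). The gripper opens to 85 mm and grips with 20 to 120 N. Pads are 22 mm wide; open, the fingers measure 114 mm over their backs; the gripper's body (76 mm by 85 mm) begins 54 mm behind the grasp point. The pads swing forward as they close: fully open they stand 13 mm farther back than shut.
Start: joints at [61.009, 12.427, 92.441, -0, 75.132, -6.429], TCP at [239.796, 577.18, 201.3] pointing down, gripper open.
Joint ranges: [-157.48, 157.48], [-44.54, 120.13], [17.64, 146.25], [-64.5, 244.5], [7.68, 150.69], [-147.95, 147.95]. Speed limits (degrees/s): [159.86, 159.86, 180, 180, 180, 180].

## Interface

Orientations are given as [roll, pitch, yaw] about the fixed x, y, z axes, in that order (R = Rz(yaw) Ry(pitch) Rx(roll)).
In Python, from station import * gives the robot as it stands. Calls block until the motion is done:
- goto(position, orientation): joint-space move of the TCP to a pose.
- move_l(position, attitude=None, speed=150): straight line of the TCP; attitude=None keeps the orientation; speed is the mean speed in mm/s.
- move_j(angles): joint-space move.
- grip(opening, squeeze=None): finger opening in mm; squeeze is the grip in N (None keeps the last); returns when the fingers have stopped.
- wait(seconds).
- solve_ik(position, orientation): joint angles nearest the present ones, or None.
- get_obs(): the state.
- get_image(name): name is "side" or "top" or "wrist"; returns the picture (400x640x3 uint8, red, green, blue); there is no depth.
- get_calibration(name): a dict with "fx", "fy", "cx", "cy" (pixels), "R" (3x3) and "t" (3): a world point X has camera coordinates R X + t; the wrist camera has in their place "mount" (4x4, takes a point from camera to tool coordinates, whose origin is the TCP and whose axes are the flange's). Camera axes: x right, y down, z forward; pixel columns grow to the right and rows downward; lengths in mm; the calibration is good to about 2 mm. A picture is of the moment at which its call begins: read the wrist's pose just before it. get_calibration takes no time and is no camera call.
A pose or a line that the arm cannot do raises Unreachable and nothing moves.
- sign_off(): hands the job in; it is judged then, once.
Trained networks look in the newest picture that a camera, given by its name, has taken for a name from the list of things; names that differ only in an ending like _2 or _b are one class to them, and where a whole thing is asked for, a point or a joint stands for the part that bears it (a point fixed in the world has none). Each returns a list of dicts, best first, with "score" (0 to 1); they miss things now and then, are a little off and sometimes report something else, mostly with a low value. They report only what shows in the picture. A call takes as long as a camera call. They do not tell look-alikes from the thing itself.
- spot_in(name, camera): "extent" ([centre column, centre row, width, height] in pixels, round what is visible of it).
- regions_of(name, camera): "region" (400x640 bool, what is visible of it) and "extent" ([centre column, centre row, width, height] in pixels, round what is visible of it).
The state is a dict: "t": time; "joint_pos": joint angles; "qvel": joint speeds; "effort": joint torques, N m; "tcp_pos": TCP position; "ee_rot": TCP orientation; "wrist_force": force on the tool from outside, world axes, zero at the start; "moment": the same for the moment, N m; "grip_width": finger opening in mm; "grip_force": force on a finger pad.
Only numpy, scipy, OpenCV 4.12 (cv2) and the standard library are available. Lean on these libraries where they do the work, as an engineer would, in place of code of your own. Each camera call takes 0.05 s, during which the arm holds its last target. There are 200 camera calls.

## Task

Put a blue stopper from the white rack fully home in the neck of every amber flask standing in the block heater, then put any stoppers left over into the white tub and press the green lid down firmly onto the tub until it sits level all round. Last, start the heater: pull its red sprung knob up to its stop, hold it there for a moment and let it spring back; leave the bottle, the white dishes and the yellow box alone.

Things in the scene. Friction and masses are not known exactly. Their poses are not given: they have to be found in the camera images.
- heater: Dry block heater, fixed to the bench, 160 (x) x 260 (y) mm. Origin under its centre on the bench, z up. Black block on its +y part with top face at z=100 and four wells of 47 mm diameter, 30 mm deep, at x=+-35, y=45+-35 mm. Aluminium console on its -y part with top at z=90 mm carries the red knob at x=0, y=-85 mm.
- start_knob (a joint): Sprung red pull knob on the heater console: slides straight up, 0 = home, 0.020 m = out at its stop. The spring pulls it back with 2 N at home, 5 N at the stop. Round red head of 26 mm diameter and 22 mm height on a thin shaft; at home the head spans z=105 to 127 mm above the bench.
- knob_top (a point): Centre of the top face of the red knob's head (moves with the knob).
- rack: White stopper rack, fixed, 180 (x) x 120 (y) x 30 mm. Origin under its centre. Six through holes of 28 mm diameter at x=-60, 0, 60 and y=+-30 mm; the stoppers hang in them by their flanges.
- tub: Loose open white round tub, outer diameter 124, height 90, wall 4, floor 4 mm. Origin at the centre of its underside, z up. It may be slid about a little.
- lid: Loose green lid for the tub. Origin at the centre of its underside, z up. Tapered plug of 104 to 111 mm diameter from z=0 to 8, flange of 132 mm diameter from z=8 to 14, round grip knob of 22 mm diameter from z=14 to 38 mm. Seated on the tub its flange rests on the rim, its origin 82 mm above the tub's origin. Starts lying on the bench.
- bottle: Bottle of 52 mm diameter, 110 mm tall, not part of the job. Origin at the centre of its underside.
- dishes: Stack of round whitish dishes, 90 mm diameter, 30 mm tall, not part of the job. Origin at the centre of its underside.
- tipbox: Yellow pipette tip box 120 x 85 x 55 mm, not part of the job. Origin at the centre of its underside.
- flask1: Amber flask, 44 mm body diameter, 90 mm tall, standing loose in a heater well (may be absent). Origin at the centre of its underside, z up; the neck's mouth is at z=90, outer diameter 35, bore 27 mm, over 30 mm deep. A fully home stopper's flange rests on the mouth, the stopper's origin then 66 mm above the flask's origin.
- flask2: Amber flask, 44 mm body diameter, 90 mm tall, standing loose in a heater well (may be absent). Origin at the centre of its underside, z up; the neck's mouth is at z=90, outer diameter 35, bore 27 mm, over 30 mm deep. A fully home stopper's flange rests on the mouth, the stopper's origin then 66 mm above the flask's origin.
- flask3: Amber flask, 44 mm body diameter, 90 mm tall, standing loose in a heater well (may be absent). Origin at the centre of its underside, z up; the neck's mouth is at z=90, outer diameter 35, bore 27 mm, over 30 mm deep. A fully home stopper's flange rests on the mouth, the stopper's origin then 66 mm above the flask's origin.
- flask4: Amber flask, 44 mm body diameter, 90 mm tall, standing loose in a heater well (may be absent). Origin at the centre of its underside, z up; the neck's mouth is at z=90, outer diameter 35, bore 27 mm, over 30 mm deep. A fully home stopper's flange rests on the mouth, the stopper's origin then 66 mm above the flask's origin.
- stopper1: Blue stopper, 52 mm tall (may be absent). Origin at the centre of its plug's lower end, z up. Tapered plug of 22 mm diameter at z=0 to 25 mm at z=24, flange of 36 mm diameter from z=24 to 28, round grip knob of 20 mm diameter from z=28 to 52 mm. Starts hanging in a rack hole.
- stopper2: Blue stopper, 52 mm tall (may be absent). Origin at the centre of its plug's lower end, z up. Tapered plug of 22 mm diameter at z=0 to 25 mm at z=24, flange of 36 mm diameter from z=24 to 28, round grip knob of 20 mm diameter from z=28 to 52 mm. Starts hanging in a rack hole.
- stopper3: Blue stopper, 52 mm tall (may be absent). Origin at the centre of its plug's lower end, z up. Tapered plug of 22 mm diameter at z=0 to 25 mm at z=24, flange of 36 mm diameter from z=24 to 28, round grip knob of 20 mm diameter from z=28 to 52 mm. Starts hanging in a rack hole.
- stopper4: Blue stopper, 52 mm tall (may be absent). Origin at the centre of its plug's lower end, z up. Tapered plug of 22 mm diameter at z=0 to 25 mm at z=24, flange of 36 mm diameter from z=24 to 28, round grip knob of 20 mm diameter from z=28 to 52 mm. Starts hanging in a rack hole.
- stopper5: Blue stopper, 52 mm tall (may be absent). Origin at the centre of its plug's lower end, z up. Tapered plug of 22 mm diameter at z=0 to 25 mm at z=24, flange of 36 mm diameter from z=24 to 28, round grip knob of 20 mm diameter from z=28 to 52 mm. Starts hanging in a rack hole.
Things that resemble listed ones, but are neither listed nor needed, are in the scene too. Leave any pink look-alike of the flask2 alone. What is shaped like the flask1 but pink is not meant.

How it is judged (in metres and radians):
On the way, in this order (a step that is already met when the one before it is completed fails the run):
1. every flask in the heater has a stopper fully home in its neck (((horizontal distance between stopper1 and flask1 below 0.006 m and z of stopper1 in the frame of flask1 between 0.06 and 0.0695 m and angle between the z axis of stopper1 and the z axis of flask1, either way round below 0.09 rad) or (horizontal distance between stopper2 and flask1 below 0.006 m and z of stopper2 in the frame of flask1 between 0.06 and 0.0695 m and angle between the z axis of stopper2 and the z axis of flask1, either way round below 0.09 rad) or (horizontal distance between stopper3 and flask1 below 0.006 m and z of stopper3 in the frame of flask1 between 0.06 and 0.0695 m and angle between the z axis of stopper3 and the z axis of flask1, either way round below 0.09 rad) or (horizontal distance between stopper4 and flask1 below 0.006 m and z of stopper4 in the frame of flask1 between 0.06 and 0.0695 m and angle between the z axis of stopper4 and the z axis of flask1, either way round below 0.09 rad) or (horizontal distance between stopper5 and flask1 below 0.006 m and z of stopper5 in the frame of flask1 between 0.06 and 0.0695 m and angle between the z axis of stopper5 and the z axis of flask1, either way round below 0.09 rad)) and ((horizontal distance between stopper1 and flask2 below 0.006 m and z of stopper1 in the frame of flask2 between 0.06 and 0.0695 m and angle between the z axis of stopper1 and the z axis of flask2, either way round below 0.09 rad) or (horizontal distance between stopper2 and flask2 below 0.006 m and z of stopper2 in the frame of flask2 between 0.06 and 0.0695 m and angle between the z axis of stopper2 and the z axis of flask2, either way round below 0.09 rad) or (horizontal distance between stopper3 and flask2 below 0.006 m and z of stopper3 in the frame of flask2 between 0.06 and 0.0695 m and angle between the z axis of stopper3 and the z axis of flask2, either way round below 0.09 rad) or (horizontal distance between stopper4 and flask2 below 0.006 m and z of stopper4 in the frame of flask2 between 0.06 and 0.0695 m and angle between the z axis of stopper4 and the z axis of flask2, either way round below 0.09 rad) or (horizontal distance between stopper5 and flask2 below 0.006 m and z of stopper5 in the frame of flask2 between 0.06 and 0.0695 m and angle between the z axis of stopper5 and the z axis of flask2, either way round below 0.09 rad)) and ((horizontal distance between stopper1 and flask3 below 0.006 m and z of stopper1 in the frame of flask3 between 0.06 and 0.0695 m and angle between the z axis of stopper1 and the z axis of flask3, either way round below 0.09 rad) or (horizontal distance between stopper2 and flask3 below 0.006 m and z of stopper2 in the frame of flask3 between 0.06 and 0.0695 m and angle between the z axis of stopper2 and the z axis of flask3, either way round below 0.09 rad) or (horizontal distance between stopper3 and flask3 below 0.006 m and z of stopper3 in the frame of flask3 between 0.06 and 0.0695 m and angle between the z axis of stopper3 and the z axis of flask3, either way round below 0.09 rad) or (horizontal distance between stopper4 and flask3 below 0.006 m and z of stopper4 in the frame of flask3 between 0.06 and 0.0695 m and angle between the z axis of stopper4 and the z axis of flask3, either way round below 0.09 rad) or (horizontal distance between stopper5 and flask3 below 0.006 m and z of stopper5 in the frame of flask3 between 0.06 and 0.0695 m and angle between the z axis of stopper5 and the z axis of flask3, either way round below 0.09 rad)) and ((horizontal distance between stopper1 and flask4 below 0.006 m and z of stopper1 in the frame of flask4 between 0.06 and 0.0695 m and angle between the z axis of stopper1 and the z axis of flask4, either way round below 0.09 rad) or (horizontal distance between stopper2 and flask4 below 0.006 m and z of stopper2 in the frame of flask4 between 0.06 and 0.0695 m and angle between the z axis of stopper2 and the z axis of flask4, either way round below 0.09 rad) or (horizontal distance between stopper3 and flask4 below 0.006 m and z of stopper3 in the frame of flask4 between 0.06 and 0.0695 m and angle between the z axis of stopper3 and the z axis of flask4, either way round below 0.09 rad) or (horizontal distance between stopper4 and flask4 below 0.006 m and z of stopper4 in the frame of flask4 between 0.06 and 0.0695 m and angle between the z axis of stopper4 and the z axis of flask4, either way round below 0.09 rad) or (horizontal distance between stopper5 and flask4 below 0.006 m and z of stopper5 in the frame of flask4 between 0.06 and 0.0695 m and angle between the z axis of stopper5 and the z axis of flask4, either way round below 0.09 rad)) and angle between each of flask1, flask2, flask3, flask4's own z axis and vertical below 0.12 rad and z of each of flask1, flask2, flask3, flask4 in the frame of heater below 0.075 m), for 0.2 s.
2. no stopper is left outside a flask or the tub, and the lid is pressed down with more than 5 N while seated level on the tub (((horizontal distance between stopper1 and tub below 0.062 m and z of stopper1 in the frame of tub between -0.005 and 0.078 m) or (height (world z) of stopper1 between 0.13 and 0.142 m and angle between stopper1's own z axis and vertical below 0.12 rad)) and ((horizontal distance between stopper2 and tub below 0.062 m and z of stopper2 in the frame of tub between -0.005 and 0.078 m) or (height (world z) of stopper2 between 0.13 and 0.142 m and angle between stopper2's own z axis and vertical below 0.12 rad)) and ((horizontal distance between stopper3 and tub below 0.062 m and z of stopper3 in the frame of tub between -0.005 and 0.078 m) or (height (world z) of stopper3 between 0.13 and 0.142 m and angle between stopper3's own z axis and vertical below 0.12 rad)) and ((horizontal distance between stopper4 and tub below 0.062 m and z of stopper4 in the frame of tub between -0.005 and 0.078 m) or (height (world z) of stopper4 between 0.13 and 0.142 m and angle between stopper4's own z axis and vertical below 0.12 rad)) and ((horizontal distance between stopper5 and tub below 0.062 m and z of stopper5 in the frame of tub between -0.005 and 0.078 m) or (height (world z) of stopper5 between 0.13 and 0.142 m and angle between stopper5's own z axis and vertical below 0.12 rad)) and horizontal distance between lid and tub below 0.006 m and z of lid in the frame of tub between 0.078 and 0.085 m and angle between the z axis of lid and the z axis of tub, either way round below 0.05 rad and contact force between lid and tub above 5 N), for 0.1 s.
3. the red knob is pulled up to its stop (at least 17 of 20 mm) for 0.2 s (value of joint start_knob above 0.017 m), for 0.2 s.
At the end, for the whole second after the job is handed in: Each flask is in its well with a stopper home (3.5 mm in depth, 6 mm off centre, 0.09 rad); other stoppers are in the tub; the lid is seated on the upright tub (3 mm in depth, 6 mm off centre, level to 0.05 rad); the red knob is back within 4 mm of home; all at rest (all of step 1 and ((horizontal distance between stopper1 and tub below 0.062 m and z of stopper1 in the frame of tub between -0.005 and 0.078 m) or (height (world z) of stopper1 between 0.13 and 0.142 m and angle between stopper1's own z axis and vertical below 0.12 rad)) and ((horizontal distance between stopper2 and tub below 0.062 m and z of stopper2 in the frame of tub between -0.005 and 0.078 m) or (height (world z) of stopper2 between 0.13 and 0.142 m and angle between stopper2's own z axis and vertical below 0.12 rad)) and ((horizontal distance between stopper3 and tub below 0.062 m and z of stopper3 in the frame of tub between -0.005 and 0.078 m) or (height (world z) of stopper3 between 0.13 and 0.142 m and angle between stopper3's own z axis and vertical below 0.12 rad)) and ((horizontal distance between stopper4 and tub below 0.062 m and z of stopper4 in the frame of tub between -0.005 and 0.078 m) or (height (world z) of stopper4 between 0.13 and 0.142 m and angle between stopper4's own z axis and vertical below 0.12 rad)) and ((horizontal distance between stopper5 and tub below 0.062 m and z of stopper5 in the frame of tub between -0.005 and 0.078 m) or (height (world z) of stopper5 between 0.13 and 0.142 m and angle between stopper5's own z axis and vertical below 0.12 rad)) and horizontal distance between lid and tub below 0.006 m and z of lid in the frame of tub between 0.078 and 0.085 m and angle between the z axis of lid and the z axis of tub, either way round below 0.05 rad and value of joint start_knob below 0.004 m and angle between tub's own z axis and vertical below 0.06 rad and linear speed of each of lid, tub, stopper1, stopper2, stopper3, stopper4, stopper5 below 0.02 m/s); the robot touches nothing.
It fails at once if the bottle is moved more than 30 mm (distance of bottle from where it was at the start of the episode above 0.03 m).
It fails at once if the dishes are moved more than 30 mm (distance of dishes from where it was at the start of the episode above 0.03 m).
It fails at once if the tipbox is moved more than 30 mm (distance of tipbox from where it was at the start of the episode above 0.03 m).
Of flask1, flask2, flask3, flask4 only 2 to 4 are there at a start; the rules pass over those that are not, and their reading is None.
Of stopper1, stopper2, stopper3, stopper4, stopper5 only 4 to 5 are there at a start; the rules pass over those that are not, and their reading is None.
At some moment in a run one of tub, lid may be knocked a few centimetres aside while the robot is not near it.
It also fails if it takes over 210 s, if anything falls off the work surface, if the arm or the gripper's body presses on something with over 40 N, if the wrist force passes 120 N, or if a joint passes its speed limit or range.

## Working session

There is one attempt and no reset: what is moved stays moved. The work goes in short steps, each a Python script; the robot and the scene stay as the last script left them, time stands still between calls to the robot, and variables do not carry over. Pictures are saved under pics/ and viewed, at most 14 in all, crops included, and the job is handed in when it is done.

```bash
mkdir -p pics; ls; python3 - <<'E'
from station import *
import cv2,numpy as np
for c in ["side","top","wrist"]:
    im=get_image(c); cv2.imwrite(f"pics/{c}0.png",im[:,:,::-1]); print(c,get_calibration(c))
    for n in ["heater","rack","tub","lid","flask1","stopper1","knob_top"]:
        print(c,n,[(round(d["score"],2),[round(float(v)) for v in d["extent"]]) for d in spot_in(n,c)])
o=get_obs();print(o)
E
```

```text
pics
side {'fx': 370.5073435876484, 'fy': 370.5073435876484, 'cx': 317.30126037057624, 'cy': 200.94590862939685, 'R': array([[ 0.98537357, -0.1704021 ,  0.00143074],
       [-0.12054007, -0.70292507, -0.70097534],
       [ 0.12045337,  0.69055012, -0.71318407]]), 't': array([-555.22200424,  169.58410319,  928.34112763])}
side heater [(0.65, [352, 305, 95, 127]), (0.42, [297, 205, 14, 15])]
side rack [(0.84, [320, 216, 67, 46]), (0.19, [298, 221, 12, 13])]
side tub [(0.79, [330, 156, 37, 50])]
side lid [(0.58, [274, 175, 40, 25])]
side flask1 [(0.94, [270, 304, 24, 41]), (0.92, [327, 251, 17, 31]), (0.85, [397, 235, 22, 34]), (0.78, [357, 249, 19, 26]), (0.75, [332, 275, 20, 30]), (0.68, [364, 272, 27, 35])]
side stopper1 [(0.58, [297, 222, 14, 13]), (0.4, [296, 204, 16, 17])]
side knob_top [(0.63, [355, 319, 11, 22])]
top {'fx': 474.04643786642816, 'fy': 474.04643786642816, 'cx': 320.33804316509185, 'cy': 199.99240212846615, 'R': array([[ 7.13778266e-03, -9.99973599e-01,  1.36102830e-03],
       [-9.96452422e-01, -7.22676996e-03, -8.38471514e-02],
       [ 8.38547736e-02, -7.57717200
[... 1235 characters left out ...]
r1 []
wrist knob_top []
{'t': 1.2, 'joint_pos': array([ 6.10106029e+01,  1.24270354e+01,  9.24404313e+01,  1.62350345e-03,
        7.51340098e+01, -6.42769432e+00]), 'qvel': array([-0.09342218,  0.0294199 , -0.01341791, -0.01880919, -0.18569975,
       -0.01521776]), 'effort': array([ 2.90442658e-04, -3.96897340e+01, -3.04248905e+01, -1.16784004e-04,
        8.94682544e-04,  3.27034208e-06]), 'tcp_pos': array([239.76398971, 577.18822405, 201.31008962]), 'ee_rot': array([-1.79998708e+02, -1.72457879e-03,  1.57437881e+02]), 'wrist_force': array([-0.2852239 ,  0.50501225, -0.52730175]), 'moment': array([-0.03556446, -0.00872277, -0.01550885]), 'grip_force': 0.0, 'grip_width': 85.59086189816908}
```

```bash
python3 - <<'E'
import cv2,numpy as np
t=cv2.imread("pics/top0.png")[120:280,180:460]; s=cv2.imread("pics/side0.png")[120:380,220:440]
cv2.imwrite("pics/topc.png",cv2.resize(t,(784,448),interpolation=cv2.INTER_CUBIC))
cv2.imwrite("pics/sidec.png",cv2.resize(s,(506,598),interpolation=cv2.INTER_CUBIC))
E
```

```text
(no output)
```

View pics/topc.png

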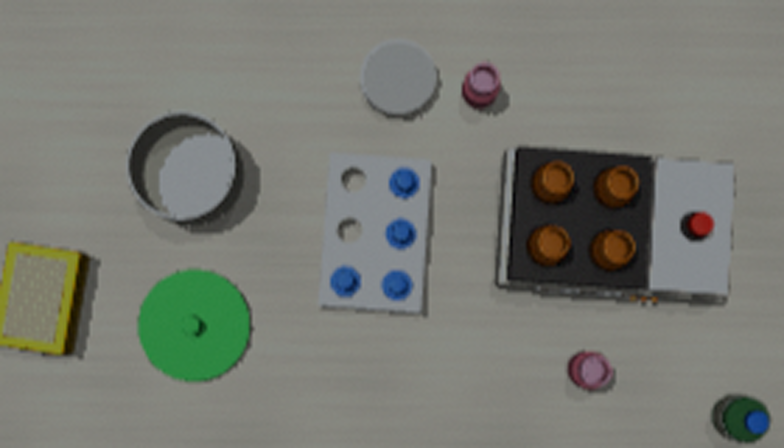

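View pics/sidec.png

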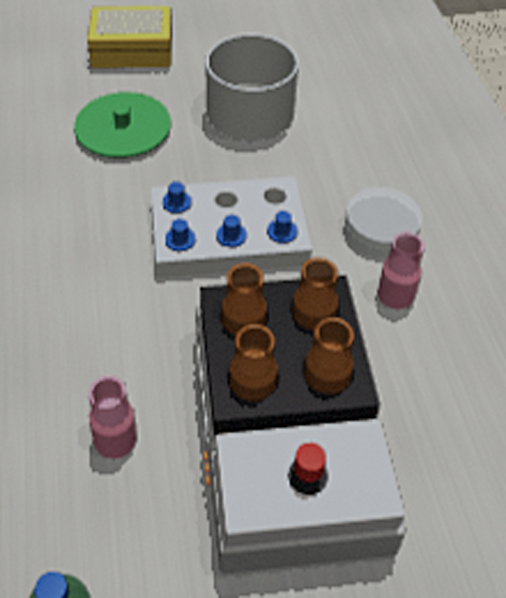

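The top crop shows four amber flasks in the heater (mouths near (553,180), (620,185), (550,243), (615,248) in the crop) and the red knob at (700,225). There are five blue stoppers in the rack, the tub at (184,168) and the green lid at (194,325). Two pink decoys stand outside. The side view agrees.

```bash
cat > h.py <<'E'
from station import *
import numpy as np, cv2
from scipy.spatial.transform import Rotation as Ro
from scipy.optimize import least_squares
CAL={c:get_calibration(c) for c in("side","top","wrist")}
def snap(c):
    """image and (K,R,t)"""
    k=CAL[c]; K=np.array([[k["fx"],0,k["cx"]],[0,k["fy"],k["cy"]],[0,0,1]])
    if c=="wrist":
        o=get_obs(); T=np.eye(4); T[:3,:3]=Ro.from_euler("xyz",o["ee_rot"],degrees=True).as_matrix(); T[:3,3]=o["tcp_pos"]
        M=np.linalg.inv(T@k["mount"]); R,t=M[:3,:3],M[:3,3]
    else: R,t=np.array(k["R"]),np.array(k["t"])
    return get_image(c),(K,R,t)
def proj(P,cam):
    K,R,t=cam; q=(np.atleast_2d(P)@R.T+t)@K.T; return q[:,:2]/q[:,2:]
def tri(pix,cams):
    A=[];b=[]
    for p,(K,R,t) in zip(pix,cams):
        Pm=K@np.c_[R,t]
        for i in(0,1):
            r=Pm[i]-p[i]*Pm[2]; A.append(r[:3]/np.linalg.norm(Pm[2])/1e3); b.append(-r[3]/np.linalg.norm(Pm[2])/1e3)
    return np.linalg.lstsq(np.array(A),np.array(b),rcond=None)[0]
def atz(p,cam,z):
    K,R,t=cam; d=R.T@np.linalg.solve(K,[p[0],p[1],1]); c=-R.T@t; return c+d*(z-c[2])/d[2]
HUE={"blue":(105,125,120,60),"green":(50,75,120,40),"red":(0,5,150,70),"amber":(6,20,120,40)}
def blobs(im,col,amin=20):
    h=cv2.cvtColor(im,cv2.COLOR_RGB2HSV); a,b,s,v=HUE[col]
    m=cv2.inRange(h,(a,s,v),(b,255,255))
    if col=="red": m|=cv2.inRange(h,(174,s,v),(180,255,255))
    n,L,st,ce=cv2.connectedComponentsWithStats(m)
    return [(ce[i],st[i],(L==i)) for i in range(1,n) if st[i][4]>=amin]
PROF={"stopper":[(18,24),(18,28),(10,28),(10,52)],"lid":[(66,8),(66,14),(11,14),(11,38)],
      "knob":[(13,-22),(13,0)]}
A=np.linspace(0,2*np.pi,40,endpoint=False)
def sil(prof,P,cam):
    m=np.zeros((400,640),np.uint8)
    pr=PROF[prof]
    for (r0,z0),(r1,z1) in zip(pr[::2],pr[1::2]):
        q=np.vstack([np.c_[r*np.cos(A),r*np.sin(A),0*A+z]+P for r,z in((r0,z0),(r1,z1))])
        hull=cv2.convexHull((proj(q,cam)*16).astype(np.int32)); cv2.fillConvexPoly(m,hull,255,shift=4)
    return m
def feat(m):
    M=cv2.moments(m,True); return np.array([M["m10"],M["m01"]])/max(M["m00"],1)
def fit(prof,P,masks,cams,fz=True):
    """fits position so that silhouette centroids agree"""
    P=np.array(P,float); obs=[feat(m.astype(np.uint8)) for m in masks]
    x0=P if fz else P[:2]
    f=lambda x:np.concatenate([feat(sil(prof,np.r_[x,P[len(x):]],c))-o for c,o in zip(cams,obs)])
    r=least_squares(f,x0,diff_step=None,x_scale=1.0,jac=lambda x:np.array([(f(x+3*e)-f(x-3*e))/6 for e in np.eye(len(x))]).T)
    return np.r_[r.x,P[len(r.x):]],np.abs(r.fun).max()
E
python3 - <<'E'
from h import *
I,C=zip(*[snap(c) for c in("top","side")])
for col in HUE:
    for c,im in zip("ts",I): print(c,col,[(b[0].round(1).tolist(),b[1][2:].tolist(),) for b in blobs(im,col)])
E
```

```text
t blue [([324.0, 184.9], [11, 11, 88]), ([322.6, 203.1], [10, 11, 84]), ([302.9, 220.1], [11, 11, 89]), ([321.4, 221.5], [10, 10, 84]), ([24.1, 240.0], [19, 45, 686]), ([450.0, 270.4], [9, 8, 56])]
s blue [([252.7, 54.9], [32, 7, 144]), ([296.3, 206.1], [12, 14, 112]), ([342.3, 219.0], [13, 14, 117]), ([297.8, 222.5], [13, 14, 115]), ([320.1, 220.7], [13, 13, 118]), ([241.7, 376.0], [14, 16, 170])]
t green [([637.6, 187.2], [4, 7, 24]), ([248.9, 235.8], [39, 39, 1227]), ([443.7, 268.9], [13, 15, 112])]
s green [([272.7, 174.0], [41, 27, 890])]
t red [([430.2, 199.5], [8, 8, 50]), ([74.3, 342.1], [83, 46, 851]), ([64.6, 380.5], [55, 42, 272]), ([103.0, 378.5], [22, 30, 179]), ([116.5, 393.4], [19, 14, 110])]
s red [([193.0, 70.6], [26, 36, 653]), ([354.4, 320.5], [12, 17, 157])]
t amber [([377.4, 183.9], [14, 15, 164]), ([400.3, 185.8], [16, 15, 172]), ([375.9, 206.7], [15, 15, 163]), ([23.1, 245.0], [47, 103, 2384]), ([398.8, 208.3], [15, 14, 170]), ([2.5, 371.7], [7, 52, 294]), ([50.2, 368.9], [10, 6, 23]), ([301.3, 382.0], [7, 10, 26]), ([145.1, 385.6], [7, 8, 21])]
s amber [([145.1, 33.6], [10, 10, 28]), ([165.9, 60.4], [14, 8, 33]), ([280.1, 71.0], [7, 19, 45]), ([159.1, 69.6], [32, 10, 98]), ([238.7, 77.0], [36, 17, 99]), ([536.9, 196.0], [248, 238, 4088]), ([20.7, 214.0], [8, 10, 26]), ([360.5, 262.2], [26, 58, 1017]), ([328.1, 265.1], [24, 59, 1012]), ([96.5, 275.5], [7, 10, 21])]
```

```bash
python3 - <<'E'
from h import *
I,C=zip(*[snap(c) for c in("top","side")])
def near(col,p,im): return min(blobs(im,col),key=lambda b:np.hypot(*(b[0]-p)))
for n,col,pt,ps in [("stopper","blue",(324,185),(342,219)),("stopper","blue",(322.6,203),(320,221)),("stopper","blue",(321.4,221.5),(298,222.5)),("stopper","blue",(303,220),(296,206)),
   ("lid","green",(249,236),(273,174)),("knob","red",(430,199.5),(354.4,320.5))]:
    b=[near(col,pt,I[0]),near(col,ps,I[1])]
    P=tri([x[0] for x in b],C)
    print(n,P.round(1),*fit(n,P,[x[2] for x in b],C))
for p in [(377.4,183.9),(400.3,185.8),(375.9,206.7),(398.8,208.3)]: print("flask",atz(p,C[0],140).round(1))
print("tub",atz((245,182),C[0],80).round(1), atz((399,201),C[0],95))
E
```

```text
stopper [635.8  24.9  38.5] [636.02049671  25.01338669   6.89062076] 0.1295454545454504
stopper [576.1  29.3  38.3] [576.19187571  29.1648747    7.1855684 ] 0.08583959899749516
stopper [516.3  32.7  38.4] [516.32202458  32.62087049   7.3094807 ] 0.029721362229111037
stopper [520.3  92.7  39.4] [520.52935819  92.61654006   7.84862942] 0.0825825825826314
lid [468.2 271.   10.4] [468.60826997 270.20765552   2.35090173] 0.06894610422966707
knob [ 582.9 -301.9  120.7] [ 582.75923546 -301.87449435  131.54934079] 0.143678160919535
flask [ 628.2 -137.1  140. ]
flask [ 622.9 -206.9  140. ]
flask [ 558.4 -132.3  140. ]
flask [ 554.1 -201.9  140. ]
tub [638.4 276.5  80. ] [ 580.0779789  -210.16583312   95.        ]
```

There are four stoppers and four flasks, so nothing is left over. The 60 mm pitch and the heights check out. Next I take close wrist views of the heater.

```bash
python3 - <<'E'
from h import *
import pickle
V=[]
for yaw in (180,90,0,-90):
    for n,p in [("heater",(590,-170,300))]:
        q=solve_ik(p,[180,0,yaw]); print(n,yaw,None if q is None else np.round(q))
for n,p,yaw in [("h1",(590,-170,290),180),("h2",(590,-170,290),90)]:
    goto(p,[180,0,yaw]); wait(.3); im,c=snap("wrist"); V.append((im,c)); cv2.imwrite(f"pics/{n}.png",im[:,:,::-1])
pickle.dump(V,open("heat.pkl","wb")); print(get_obs()["t"])
E
```

```text
heater 180 [ -23.    8.   87.    0.   85. -113.]
heater 90 [-23.   8.  87.   0.  85. -23.]
heater 0 [-23.   8.  87.  -0.  85.  67.]
heater -90 None
6.4167
```

View pics/h1.png

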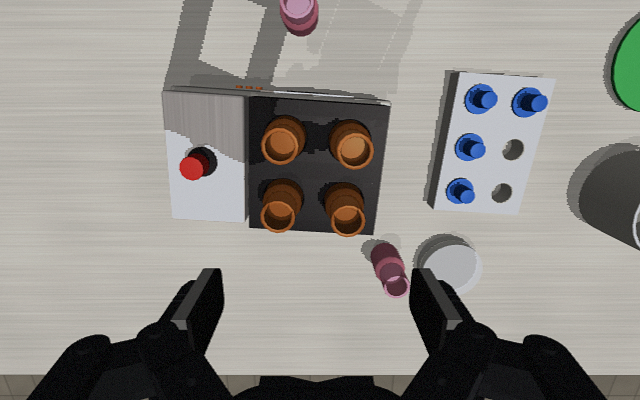

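View pics/h2.png

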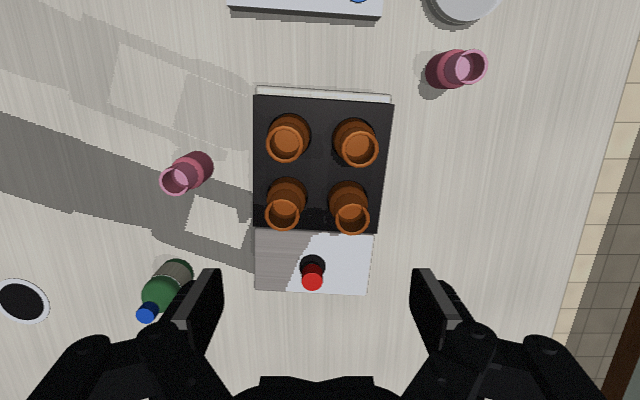

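h1 and h2 show the four mouths as bright rings. In h1 they are near (282,146), (354,151), (279,215) and (347,220). In h2 they are near (287,144), (360,148), (282,214) and (352,219). The knob shows at (192,167) in h1 and (312,281) in h2. I'll fit the rims jointly over both views.

```bash
cat >> h.py <<'E'
from scipy.optimize import minimize
def ring_cost(P,views,ri,ro):
    s=0
    for im,cam in views:
        g=im[:,:,0].astype(np.float32)
        def smp(r):
            q=proj(np.c_[r*np.cos(A),r*np.sin(A),0*A]+P,cam).astype(np.float32)
            return cv2.remap(g,q[:,0:1],q[:,1:2],cv2.INTER_LINEAR).ravel()
        s+=np.mean([smp(r) for r in ri])-np.mean([smp(r) for r in ro])
    return -s
def fit_ring(P,views,ri=(14.8,15.7,16.6),ro=(18.6,19.6)):
    best=None
    for dx in(-4,0,4):
        for dy in(-4,0,4):
            x0=np.array(P,float)+[dx,dy,0]
            r=minimize(ring_cost,x0,args=(views,ri,ro),method="Nelder-Mead",options=dict(initial_simplex=x0+np.vstack([np.zeros(3),np.eye(3)*[4,4,6]]),xatol=.05,fatol=.01))
            if best is None or r.fun<best.fun: best=r
    return best.x,-best.fun
E
python3 - <<'E'
from h import *
import pickle,itertools
V=pickle.load(open("heat.pkl","rb"))
F=[]
for p,q in zip([(282,146),(354,151),(279,215),(347,220)],[(360,148),(352,219),(287,144),(282,214)]):
    P0=tri([p,q],[v[1] for v in V])
    x,s=fit_ring(P0,V); F.append(x); print(P0.round(1),x.round(2),round(s))
F=np.array(F); print("dists",[round(float(np.hypot(*(a-b)[:2])),1) for a,b in itertools.combinations(F,2)])
b=[min(blobs(v[0],"red"),key=lambda b:np.hypot(*(b[0]-p))) for v,p in zip(V,[(192,167),(312,281)])]
print("knob",fit("knob",(583,-302,127),[x[2] for x in b],[v[1] for v in V]))
# heater pose from the wells: rigid fit of flask centres
W=np.array([[-35,10],[-35,80],[35,10],[35,80]])
for v in V: pass
np.save("flasks.npy",F)
st=[fit("stopper",P,[min(blobs(V[0][0],"blue"),key=lambda b:np.hypot(*(b[0]-proj(np.r_[P[:2],40],V[0][1])[0])))[2]],[V[0][1]],False) for P in [(636,25,6),(576.2,29.2,6),(516.3,32.6,6),(520.5,92.6,6)]]
print(st)
E
```

```text
[  765.2  -330.2 -1037.5] [  778.46  -324.29 -1069.62] 12
[ 560.6 -150.6  276.4] [ 561.79 -155.31  277.32] 24
[ 575.8 -169.1  271.8] [ 572.68 -159.62  262.08] 32
[ 572.7 -152.2  293.3] [ 578.05 -159.01  294.92] 33
dists [274.8, 263.6, 259.8, 11.7, 16.7, 5.4]
knob (array([ 585.89253395, -304.08403089,  123.34281215]), np.float64(0.8421796398670267))
[(array([637.01828953,  25.42621411,   6.        ]), np.float64(0.00898099951285758)), (array([577.0696441 ,  29.27280692,   6.        ]), np.float64(0.02919020715629017)), (array([517.34476672,  32.99461692,   6.        ]), np.float64(0.0162369975600285)), (array([521.15359642,  93.09181647,   6.        ]), np.float64(0.013567205056574494))]
```

```bash
python3 - <<'E'
from h import *
import pickle,itertools
V=pickle.load(open("heat.pkl","rb"))
F=[]
for p,q in zip([(282,146),(354,151),(279,215),(347,220)],[(282,214),(287,144),(352,219),(360,148)]):
    P0=tri([p,q],[v[1] for v in V])
    x,s=fit_ring(P0,V); F.append(x); print(P0.round(1),x.round(2),round(s), *[fit_ring(x,[v])[0].round(1) for v in V])
F=np.array(F); print("dists",[round(float(np.hypot(*(a-b)[:2])),1) for a,b in itertools.combinations(F,2)])
np.save("flasks.npy",F)
E
```

```text
[ 555.5 -201.7  158.5] [ 555.62 -204.1   156.29] 173 [ 556.6 -204.7  151.6] [ 554.8 -205.8  151.7]
[ 561.6 -134.2  149.8] [ 560.12 -133.75  155.94] 180 [ 561.7 -133.   148.8] [ 559.5 -134.5  151.4]
[ 624.6 -207.3  156.5] [ 626.04 -208.77  155.37] 120 [ 627.9 -209.2  151.9] [ 626.4 -211.1  149.8]
[ 631.3 -138.4  151.6] [ 630.42 -138.35  156.  ] 150 [ 632.7 -137.9  151.2] [ 630.7 -139.   151.7]
dists [70.5, 70.6, 99.6, 99.9, 70.4, 70.6]
```

```bash
python3 - <<'E'
from h import *
import pickle
F=np.load("flasks.npy")
def shoot(p,yaws):
    V=[]
    for y in yaws: goto(p,[180,0,y]); wait(.4); V.append(snap("wrist"))
    return V
VH=shoot((590,-170,290),(0,180))
VR=shoot((548,62,200),(0,180)); VK=shoot((583,-302,260),(0,180))
pickle.dump((VH,VR,VK),open("v2.pkl","wb"))
for x in F:
    print("flask",fit_ring(x,VH)[0].round(1),*[fit_ring(x,[v])[0].round(1) for v in VH])
def pick(v,col,P):
    return min(blobs(v[0],col),key=lambda b:np.hypot(*(b[0]-proj(P,v[1])[0])))[2]
for P in [(636.5,25.2,6),(576.6,29.2,6),(516.9,32.8,6),(521,93,6)]:
    ms=[pick(v,"blue",np.r_[P[:2],40]) for v in VR]; cs=[v[1] for v in VR]
    print("st",fit("stopper",P,ms,cs),*[fit("stopper",P,[m],[c],False)[0].round(1) for m,c in zip(ms,cs)])
P=(584,-303,127); ms=[pick(v,"red",np.r_[P[:2],118]) for v in VK]; cs=[v[1] for v in VK]
print("knob",fit("knob",P,ms,cs),*[fit("knob",P,[m],[c],False)[0].round(1) for m,c in zip(ms,cs)])
for i,v in enumerate(VR): cv2.imwrite(f"pics/r{i}.png",v[0][:,:,::-1])
print(get_obs()["t"])
E
```

```text
flask [ 555.9 -203.7  158. ] [ 552.7 -204.2  150.3] [ 557.3 -204.9  151. ]
flask [ 560.4 -133.7  157.9] [ 557.7 -132.6  151.2] [ 562.2 -133.   149.3]
flask [ 625.8 -208.   158.3] [ 624.2 -208.7  150.3] [ 628.5 -209.4  151.4]
flask [ 630.4 -138.3  158.3] [ 628.7 -136.9  149.3] [ 633.9 -137.7  149.6]
st (array([637.42060309,  26.06647628,   6.23396684]), np.float64(0.3479262672810819)) [637.5  26.3   6. ] [637.6  25.8   6. ]
st (array([577.62242458,  29.88954133,   6.76388305]), np.float64(0.30921878696335625)) [577.4  30.1   6. ] [577.9  29.4   6. ]
st (array([518.09681385,  33.59152587,   7.14303897]), np.float64(0.2441619413450553)) [517.8  33.8   6. ] [518.3  33.2   6. ]
st (array([521.84681782,  93.44818196,   6.78267793]), np.float64(0.43999860613820374)) [521.6  94.    6. ] [521.9  93.2   6. ]
knob (array([ 585.1843025 , -300.62474814,  130.87302313]), np.float64(0.6438683267952001)) [ 584.2 -300.   127. ] [ 586.3 -301.2  127. ]
23.6167
```

```bash
cat >> h.py <<'E'
import station
OFF=getattr(station,"grasp_offset",None)
ST=np.array([(637.4,26.0),(577.6,29.8),(518.0,33.5),(521.8,93.5)])
FL=np.array([(555.9,-203.7),(560.4,-133.7),(625.8,-208.0),(630.4,-138.3)])
YAW=41
def fz(): return get_obs()["wrist_force"]
def pick(x,y):
    grip(42,40); goto((x,y,110),[180,0,YAW]); move_l((x,y,37)); grip(10,40)
    o=get_obs(); print("grip",o["grip_width"],o["grip_force"],o["t"])
    move_l((x,y,140),speed=200)
def insert(x,y):
    o=get_obs(); goto((x,y,215),[180,0,YAW]); wait(.2); f0=fz()
    for z in (199,190,180,172,169,168,167,166.5,166,165.5,165):
        move_l((x,y,z),speed=80); f=fz()-f0
        if f[2]>8 or np.hypot(*f[:2])>8: break
    print("z",z,"f",f.round(1),get_obs()["tcp_pos"].round(1))
    return f,z
def release(x,y):
    grip(42); move_l((x,y,250),speed=200)
E
python3 - <<'E'
from h import *
print("off",OFF)
pick(*ST[0])
x,y=FL[3]; goto((x,y,215),[180,0,YAW]); wait(.2); im,_=snap("wrist"); cv2.imwrite("pics/held.png",im[:,:,::-1]); print(get_obs()["t"])
E
```

```text
off 18.700000000000003
grip 10.193310146488178 0.0 27.65
29.3167
```

View pics/held.png

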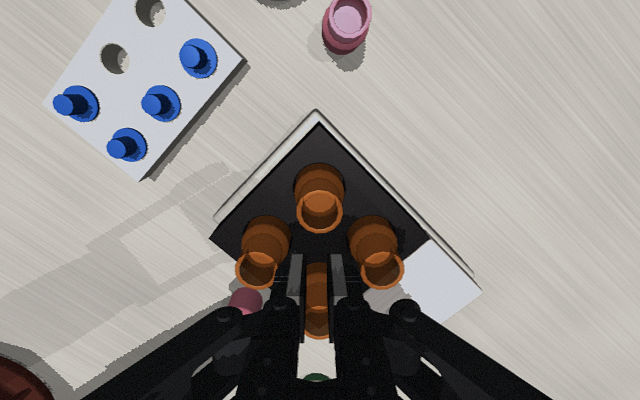

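The grip missed: the fingers are empty at (315,290) and all four stoppers are still in the rack. I'll go back and watch the grasp.

```bash
python3 - <<'E'
from h import *
x,y=ST[0]
grip(42,40); goto((x,y,110),[180,0,YAW]); wait(.3)
v=snap("wrist")
for s in ST:
    m=min(blobs(v[0],"blue"),key=lambda b:np.hypot(*(b[0]-proj(np.r_[s,40],v[1])[0])))
    print(fit("stopper",np.r_[s,6.],[m[2]],[v[1]],False)[0].round(1))
move_l((x,y,37)); o=get_obs(); print(o["tcp_pos"],o["ee_rot"],o["grip_width"])
im,_=snap("wrist"); im2,_=snap("side")
a=im[150:400,170:470]; b=im2[150:275,250:400]
cv2.imwrite("pics/g1.png",cv2.hconcat([cv2.resize(a,(400,333)),cv2.resize(b,(400,333),interpolation=cv2.INTER_CUBIC)])[:,:,::-1])
E
```

```text
[637.3  25.8   6. ]
[580.7  32.1   6. ]
[517.   37.6   6. ]
[521.3  93.4   6. ]
[637.77453245  25.97598973  37.22744452] [ 1.79983239e+02 -1.75831520e-02  4.09999869e+01] 42.04428195999597
```

View pics/g1.png

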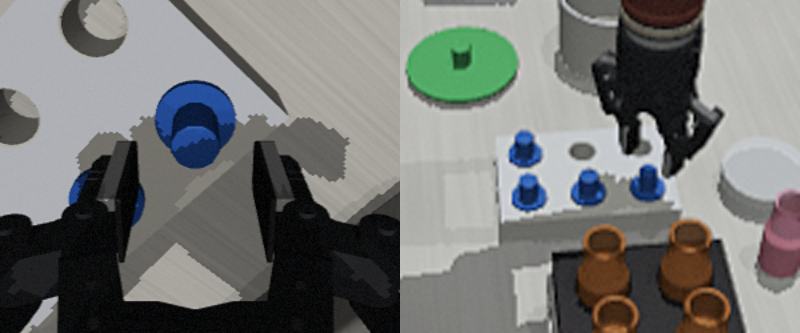

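In g1 the fingertips stand about 25–30 mm higher than the nominal TCP. The tip spacing in the wrist view gives a depth of about 159 mm against 190 mm, and the pads sit above the knob. I'll probe downward with a force guard to calibrate the finger length.

```bash
python3 - <<'E'
from h import *
x,y=ST[0]; f0=fz(); z=37
while z>4:
    z-=2; move_l((x,y,z),speed=60); f=fz()-f0
    if np.abs(f).max()>4: break
print(z,f.round(1),get_obs()["tcp_pos"].round(1))
im,_=snap("wrist"); im2,_=snap("side")
a=im[150:400,170:470]; b=im2[150:275,250:400]
cv2.imwrite("pics/g2.png",cv2.hconcat([cv2.resize(a,(400,333)),cv2.resize(b,(400,333),interpolation=cv2.INTER_CUBIC)])[:,:,::-1])
E
```

```text
3 [-0.1  0.  -0.4] [637.2  26.    2.8]
```

View pics/g2.png

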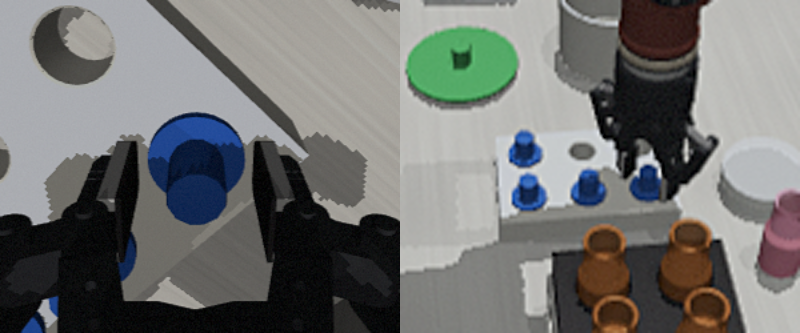

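In g2, at TCP z=3, the knob lies between the pads and nothing has touched. I'll grip here.

```bash
python3 - <<'E'
from h import *
x,y=ST[0]; f0=fz(); 
grip(10,40); o=get_obs(); print("grip",o["grip_width"],o["grip_force"],fz()-f0)
im,_=snap("wrist"); im2,_=snap("side")
a=im[150:400,170:470]; b=im2[150:275,250:400]
cv2.imwrite("pics/g3.png",cv2.hconcat([cv2.resize(a,(400,333)),cv2.resize(b,(400,333),interpolation=cv2.INTER_CUBIC)])[:,:,::-1])
E
```

```text
grip 18.54947841741713 40.41732489688002 [-1.82903642 -0.34811213  5.63016971]
```

View pics/g3.png

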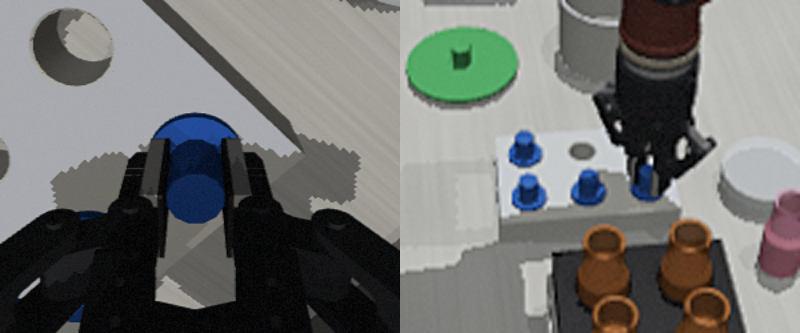

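The grip is good: 40 N, with the fingertips just on the flange. The fingers are about 31 mm shorter than the nominal TCP, so all heights shift by that. Now to insert.

```bash
cat >> h.py <<'E'
def pick(x,y,zg=4):
    grip(42,40); goto((x,y,90),[180,0,YAW]); move_l((x,y,zg)); grip(10,40)
    o=get_obs(); print("grip",o["grip_width"],o["grip_force"],o["t"])
    return o["grip_force"]>15
def insert(x,y,zf=133.):
    move_l(np.r_[get_obs()["tcp_pos"][:2],120],speed=200)
    goto((x,y,185),[180,0,YAW]); wait(.3); f0=fz()
    for z in zf+np.array([30,22,14,8,5,3,2,1,.5,0,-.5,-1,-1.5,-2,-2.5,-3]):
        move_l((x,y,z),speed=60); f=fz()-f0
        if f[2]>8 or np.hypot(*f[:2])>8: break
    print("dz",z-zf,"f",f.round(1),get_obs()["t"])
    return z-zf
def release(x,y):
    grip(42); move_l((x,y,190),speed=200)
E
python3 - <<'E'
from h import *
dz=insert(*FL[3])
im,_=snap("wrist"); im2,_=snap("side")
a=im[150:400,170:470]; b=im2[190:315,290:440]
cv2.imwrite("pics/i1.png",cv2.hconcat([cv2.resize(a,(400,333)),cv2.resize(b,(400,333),interpolation=cv2.INTER_CUBIC)])[:,:,::-1])
E
```

```text
dz -1.0 f [-1.4  0.8 10.3] 41.5
```

View pics/i1.png

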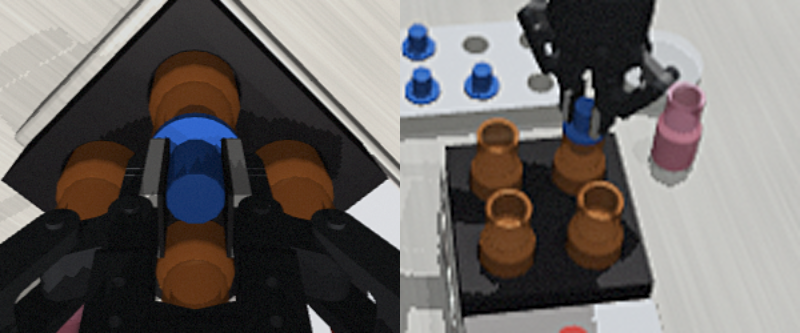

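Home: contact came 1 mm past nominal at 10 N, with the flange sitting on the mouth. I'll do the other three the same way.

```bash
python3 - <<'E'
from h import *
release(*FL[3])
for s,f in ((1,2),(2,1),(3,0)):
    if not pick(*ST[s]): print("missed",s); break
    dz=insert(*FL[f])
    if abs(dz)>2.6: print("check",dz); break
    release(*FL[f])
goto((590,-170,260),[180,0,0]); v=snap("wrist"); t=snap("top")
import pickle; pickle.dump((v,t),open("v3.pkl","wb"))
cv2.imwrite("pics/after.png",v[0][:,:,::-1]); print(get_obs()["t"])
for F in FL:
    m=min(blobs(v[0],"blue"),key=lambda b:np.hypot(*(b[0]-proj(np.r_[F,170],v[1])[0])))
    print(fit("stopper",np.r_[F,136.],[m[2]],[v[1]],False)[0].round(1), m[1])
E
```

```text
grip 18.46487540037754 39.4046688079834 44.4833
dz -3.0 f [ 1.  -1.2  0.8] 50.8333
check -3.0
51.675
[ 634.9 -172.9  136. ] [ 302  109   38   59 1546]
[ 628.6 -136.9  136. ] [ 254  124   45   45 1486]
[ 634.9 -172.8  136. ] [ 302  109   38   59 1546]
[ 628.6 -136.9  136. ] [ 254  124   45   45 1486]
```

View pics/after.png

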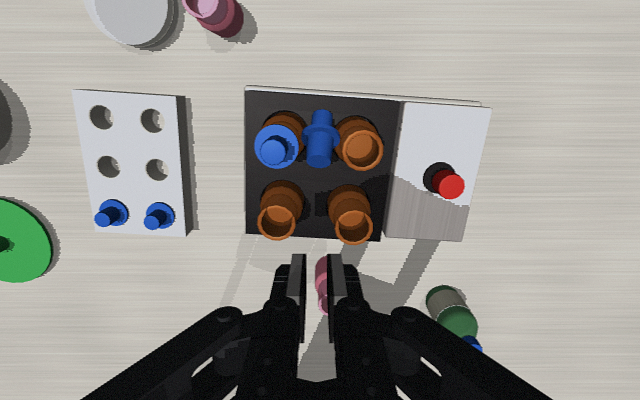

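"after.png" shows stopper 1 home at (277,147). The second stopper was knocked out in transit: my travel height only just equalled the top of the seated stopper. It lies between the two far flasks at (320,137). I'll look closer to plan the recovery.

```bash
python3 - <<'E'
from h import *
goto((640,-173,190),[180,0,0]); wait(.3); v=snap("wrist"); goto((585,-173,230),[180,0,180]); wait(.3); w=snap("wrist")
s=snap("side")
import pickle; pickle.dump((v,w,s),open("v4.pkl","wb"))
f=lambda im,r,c,h,wd:cv2.resize(im[r:r+h,c:c+wd],(400,300),interpolation=cv2.INTER_CUBIC)
pic=[]
for u in(v,w):
    p=proj((628,-173,125),u[1])[0]; r,c=[int(np.clip(q,0,m)) for q,m in((p[1]-90,220),(p[0]-120,400))]; print("crop",c,r); pic.append(f(u[0],r,c,180,240))
p=proj((628,-173,125),s[1])[0]; r,c=int(p[1]-30),int(p[0]-40); pic.append(f(s[0],r,c,60,80)); print(c,r)
pic.append(f(snap("top")[0],150,340,75,100))
cv2.imwrite("pics/z.png",cv2.vconcat([cv2.hconcat(pic[:2]),cv2.hconcat(pic[2:])])[:,:,::-1]); print(get_obs()["t"])
E
```

```text
crop 195 129
crop 195 144
320 230
55.5833
```

View pics/z.png

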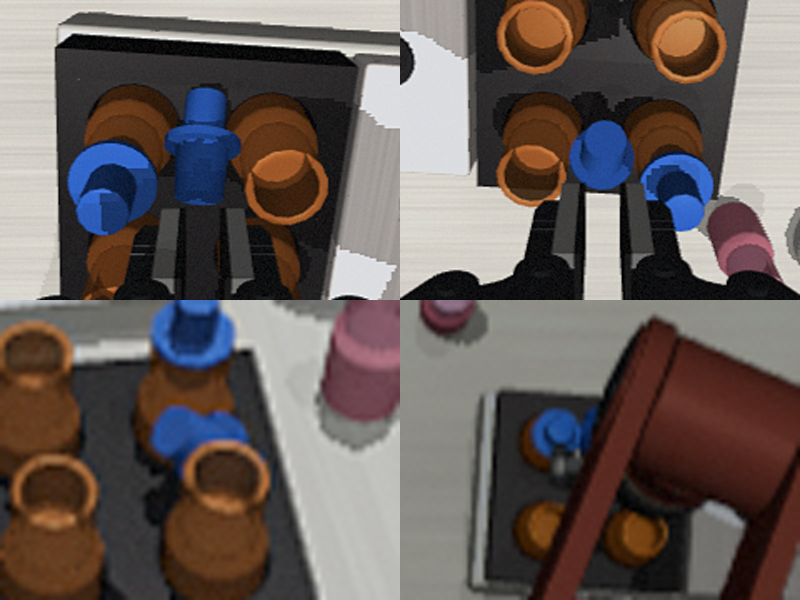

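The stopper lies along x with its knob pointing to +x, at about (205,95) in the top-left panel. The plug end points toward the block centre and looks a bit raised. I'll fit its full pose from the views.

```bash
cat >> h.py <<'E'
def sil5(q,cam,parts=((11,0,12.5,24),(18,24,18,28),(10,28,10,52))):
    """q: flange-bottom centre xyz, azimuth and elevation (deg) of the plug->knob axis"""
    az,el=np.radians(q[3:5]); u=np.array([np.cos(el)*np.cos(az),np.cos(el)*np.sin(az),np.sin(el)])
    e=np.cross(u,[.3,.5,.8]); e/=np.linalg.norm(e); g=np.cross(u,e); m=np.zeros((400,640),np.uint8)
    for r0,z0,r1,z1 in parts:
        P=np.vstack([q[:3]+u*(z-24)+r*(np.outer(np.cos(A),e)+np.outer(np.sin(A),g)) for r,z in((r0,z0),(r1,z1))])
        cv2.fillConvexPoly(m,cv2.convexHull((proj(P,cam)*16).astype(np.int32)),1,shift=4)
    return m
def fit5(q0,masks,cams,ign):
    def cost(q):
        s=0
        for m,c,g in zip(masks,cams,ign):
            k=sil5(q,c)&g; s+=1-(m&k).sum()/max((m|k).sum(),1)
        return s
    best=None
    for da in(-15,15):
        for de in(-25,0,25):
            x0=np.array(q0,float)+[0,0,0,da,de]
            r=minimize(cost,x0,method="Nelder-Mead",options=dict(initial_simplex=x0+np.vstack([np.zeros(5),np.diag([8,8,8,15,15])]),xatol=.1,fatol=1e-4,maxiter=600))
            if best is None or r.fun<best.fun: best=r
    return best.x,best.fun
E
python3 - <<'E'
from h import *
import pickle
v,w,s=pickle.load(open("v4.pkl","rb"))
masks=[];ign=[]
H=cv2.cvtColor
for im,c in(v,w):
    b=blobs(im,"blue"); p=proj((628,-173,125),c)[0]
    L=[(x[0].round(),x[1].tolist()) for x in b]; print(p.round(),L)
    m=min(b,key=lambda x:np.hypot(*(x[0]-p)))[2].astype(np.uint8); masks.append(m); ign.append(1-cv2.dilate((im.max(2)<45).astype(np.uint8)*0,None))
q,f=fit5((632,-173,122,0,-20),masks,[v[1],w[1]],ign); print(q.round(1),f)
for el in (-40,-20,0,20,40): 
    print(el,[x.round(2).tolist() if hasattr(x,'round') else x for x in fit5((632,-173,122,0,el),masks,[v[1],w[1]],ign)])
E
```

```text
[315. 220.] [(array([316., 217.]), [294, 181, 45, 71, 2112]), (array([261., 240.]), [235, 213, 55, 57, 2178]), (array([ 81., 278.]), [62, 261, 39, 34, 699]), (array([134., 280.]), [118, 264, 36, 34, 695])]
[316. 235.] [(array([510., 105.]), [491, 88, 40, 35, 826]), (array([566., 109.]), [546, 92, 43, 35, 818]), (array([316., 237.]), [297, 216, 39, 42, 1239]), (array([363., 256.]), [338, 235, 45, 48, 1218])]
[ 630.  -173.2  125.5   -5.8  -46.2] 0.12224946554676341
-40 [[629.99, -173.26, 125.82, -6.17, -45.73], 0.13]
-20 [[630.01, -173.23, 125.54, -5.81, -46.23], 0.12]
0 [[630.03, -173.26, 125.62, -5.87, -45.36], 0.12]
20 [[630.35, -173.11, 125.88, -6.9, -45.15], 0.13]
40 [[630.03, -173.09, 125.45, -4.81, -46.42], 0.13]
```

The fit is solid, at about 94 % IoU. The flange is at (630,-173,125) and the knob points down at 46° toward +x, with the plug end up at z≈143. There is only room for the fingers if they close along x, through the gap between the necks. The plan is to grip the plug along its axis, lay the stopper on the open bench, then regrasp the knob with a tilted tool. First I check reach.

```bash
cat >> h.py <<'E'
def att(az,phi,roll):
    """tool z at elevation phi (deg, -90 down) in the vertical plane of azimuth az; roll turns about tool z. Returns R, [rpy]"""
    R=Ro.from_euler("z",az,degrees=True)*Ro.from_rotvec([0,-np.radians(phi+90),0])*Ro.from_euler("x",180,degrees=True)*Ro.from_euler("z",roll,degrees=True)
    return R.as_matrix(),R.as_euler("xyz",degrees=True)
def unit(az,el):
    az,el=np.radians([az,el]); return np.array([np.cos(el)*np.cos(az),np.cos(el)*np.sin(az),np.sin(el)])
E
python3 - <<'E'
from h import *
q=np.array([630.,-173.2,125.5,-5,-46]); u=unit(-5,-46); org=q[:3]-24*u
for phi in(-65,-75):
  for roll in(90,-90):
    R,e=att(-5,phi,roll); a=R[:,2]; T=org+14*u+31*a
    print("grip",phi,roll,T.round(),e.round(),[None if (s:=solve_ik(T-d*a,e)) is None else np.round(s) for d in(0,60)])
for xy in((430,20),(450,-60),(560,165),(470,60)):
  for az in(0,90,-90,180):
    for phi in(-45,-55):
      r=[]
      for roll in(0,180):
        R,e=att(az,phi,roll); a=R[:,2]; r.append(solve_ik(np.r_[xy,14]+31*a-4*a,e) is not None)
      print(xy,az,phi,r,end="; ")
  print()
for f in(0,1):
  for az in(0,90,-90,180):
    for phi in(-45,-35):
      print("ins",f,az,phi,[solve_ik(np.r_[FL[f],182]+27*att(az,phi,r)[0][:,2],att(az,phi,r)[1]) is not None for r in(0,180)])
E
```

```text
grip -65 90 [ 636. -174.  105.] [-155.    0.  -95.] [None, None]
grip -65 -90 [ 636. -174.  105.] [155.   0.  85.] [array([-26.,   8., 112.,  14.,  37., -31.]), array([-27.,   1., 113.,  13.,  43., -30.])]
grip -75 90 [ 631. -173.  103.] [-165.    0.  -95.] [None, None]
grip -75 -90 [ 631. -173.  103.] [165.   0.  85.] [array([-24.,  13., 105.,   6.,  48., -23.]), array([-25.,   7., 105.,   6.,  54., -22.])]
(430, 20) 0 -45 [False, False]; (430, 20) 0 -55 [False, False]; (430, 20) 90 -45 [True, True]; (430, 20) 90 -55 [True, True]; (430, 20) -90 -45 [True, True]; (430, 20) -90 -55 [True, True]; (430, 20) 180 -45 [True, True]; (430, 20) 180 -55 [True, True]; 
(450, -60) 0 -45 [False, False]; (450, -60) 0 -55 [True, False]; (450, -60) 90 -45 [True, True]; (450, -60) 90 -55 [True, True]; (450, -60) -90 -45 [True, True]; (450, -60) -90 -55 [True, True]; (450, -60) 180 -45 [True, True]; (450, -60) 180 -55 [True, True]; 
(560, 165) 0 -45 [True, True]; (560, 165) 0 -55 [False, True]; (560, 165) 90 -45 [True, True]; (560, 165) 90 -55 [True, True]; (560, 165) -90 -45 [True, True]; (560, 165) -90 -55 [True, True]; (560, 165) 180 -45 [True, True]; (560, 165) 180 -55 [True, True]; 
(470, 60) 0 -45 [False, False]; (470, 60) 0 -55 [False, False]; (470, 60) 90 -45 [True, True]; (470, 60) 90 -55 [True, True]; (470, 60) -90 -45 [True, True]; (470, 60) -90 -55 [True, True]; (470, 60) 180 -45 [True, True]; (470, 60) 180 -55 [True, True]; 
ins 0 0 -45 [True, False]
ins 0 0 -35 [True, False]
ins 0 90 -45 [True, True]
ins 0 90 -35 [True, True]
ins 0 -90 -45 [False, True]
ins 0 -90 -35 [False, True]
ins 0 180 -45 [True, True]
ins 0 180 -35 [True, True]
ins 1 0 -45 [True, False]
ins 1 0 -35 [True, False]
ins 1 90 -45 [True, True]
ins 1 90 -35 [True, True]
ins 1 -90 -45 [False, True]
ins 1 -90 -35 [False, True]
ins 1 180 -45 [True, True]
ins 1 180 -35 [True, True]
```

```bash
cat >> h.py <<'E'
def small(names,fn):
    """names: list of (img crops)"""
    cv2.imwrite(fn,cv2.hconcat([cv2.resize(i,(400,333),interpolation=cv2.INTER_CUBIC) for i in names])[:,:,::-1])
E
python3 - <<'E'
from h import *
q=np.array([630.,-173.2,125.5]); u=unit(-5,-46); org=q-24*u
R,e=att(-5,-65,-90); a=R[:,2]; T=org+14*u+31*a
grip(40,60); goto(T-70*a+[0,0,15],e); f0=fz(); move_l(T-20*a,e,speed=100); print((fz()-f0).round(1))
for d in(12,6,0):
    move_l(T-d*a,speed=50); f=fz()-f0
    if np.abs(f).max()>6: print("contact",d,f.round(1)); break
im,_=snap("wrist")
grip(10,50); o=get_obs(); print(o["grip_width"],o["grip_force"],(fz()-f0).round(1),o["t"])
im2,_=snap("wrist"); small([im[100:350,170:470],im2[100:350,170:470]],"pics/p1.png")
E
```

```text
[-0.3  0.1 -0.2]
23.330036048388212 45.2682971348986 [ 0.5 -0.2  1.9] 59.3083
```

View pics/p1.png

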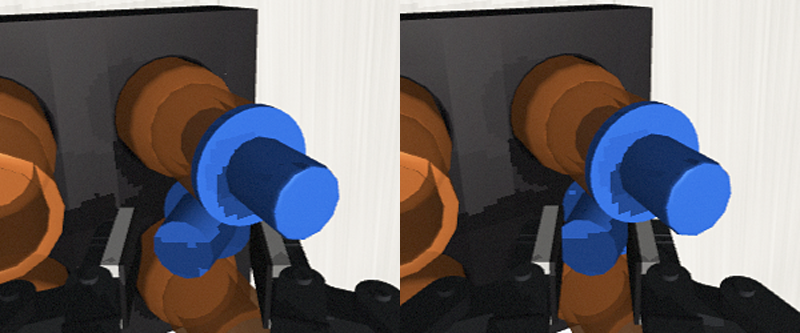

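p1 shows the plug between the pads, and the grip is 23 mm wide at 45 N. I'll withdraw along its axis and lay it on the open bench at (430,20), with the knob toward −y.

```bash
python3 - <<'E'
from h import *
import pickle
u=unit(-5,-46); o=get_obs(); f0=fz(); p=o["tcp_pos"]
move_l(p-45*u,speed=80); print((fz()-f0).round(1),get_obs()["grip_width"])
p=p-45*u; move_l(p+[-8,0,100],speed=150); print("held",get_obs()["grip_width"],get_obs()["grip_force"])
sol=[(r,ph) for ph in(-40,-45,-50) for r in(0,180) if solve_ik((430,-3,14),att(-90,ph,r)[1]) is not None and solve_ik((430,-3,150),att(-90,ph,r)[1]) is not None]
print(sol); r,ph=sol[0]; e=att(-90,ph,r)[1]
goto((430,-3,160),e); f0=fz()
for z in(60,30,22,18,15,13,11,9):
    move_l((430,-3,z),speed=60)
    if np.abs(fz()-f0).max()>4: break
print(z,(fz()-f0).round(1),get_obs()["grip_width"])
grip(60); a=att(-90,ph,r)[0][:,2]; move_l(get_obs()["tcp_pos"]-60*a,speed=120)
V=[]
goto((430,20,170),[180,0,0]); wait(.3); V.append(snap("wrist")); goto((430,20,170),[180,0,90]); wait(.3); V.append(snap("wrist"))
pickle.dump(V,open("v5.pkl","wb")); print(get_obs()["t"])
ms=[]
for im,c in V:
    for b in blobs(im,"blue",200): print(b[0].round(),b[1],atz(b[0],c,15).round())
    p=proj((430,20,15),c)[0]; ms.append(min(blobs(im,"blue",200),key=lambda b:np.hypot(*(b[0]-p)))[2].astype(np.uint8))
g=np.ones((400,640),np.uint8); c=[v[1] for v in V]; P=tri([feat(m) for m in ms],c); print(P)
for az in(-90,-60,-120,90):
    qq,f=fit5(np.r_[P,az,-5],ms,c,[g,g]); print(qq.round(1),f)
E
```

```text
[-0.4 -0.2 -2.9] 22.111085055904876
held 21.898723566707503 45.55737970760674
[(0, -40), (180, -40), (0, -45), (180, -45), (0, -50), (180, -50)]
9 [0.4 2.7 5.4] 22.31170798620202
72.8917
[233.  79.] [ 213   58   41   44 1267] [522.  99.  15.]
[301.  84.] [ 281   63   41   43 1342] [518.  35.  15.]
[305. 175.] [ 280  158   54   35 1057] [431.  33.  15.]
[418. 101.] [ 398   81   41   41 1175] [526.  93.  15.]
[318. 166.] [ 301  140   34   54 1119] [431.  31.  15.]
[408. 167.] [389 148  38  37 965] [523.  29.  15.]
[431.22321708  31.7118585   18.02205449]
[ 430.8   32.3   13.2 -104.5    7.4] 0.29456454448654135
[ 430.8   32.3   13.2 -104.5    7.4] 0.29456454448654135
[ 430.7   31.8   12.6 -104.7    9.2] 0.2961999785086219
[429.7  28.4  13.4  74.2  -7.5] 0.37896028176697083
```

```bash
python3 - <<'E'
from h import *
import pickle
V=pickle.load(open("v5.pkl","rb")); HUE["blue"]=(100,130,90,20)
ms=[];c=[v[1] for v in V]
for im,k in V:
    p=proj((431,32,15),k)[0]; ms.append(min(blobs(im,"blue",200),key=lambda b:np.hypot(*(b[0]-p)))[2].astype(np.uint8)); print(ms[-1].sum())
g=np.ones((400,640),np.uint8); P=tri([feat(m) for m in ms],c)
out=[]
for az,el in((-100,-15),(-100,15),(80,15),(80,-15)):
    q,f=fit5(np.r_[P,az,el],ms,c,[g,g]); print(q.round(1),f)
    if az<0: best=q if not out or f<out[0] else best; out=out or [f]
for (im,k),m in zip(V,ms):
    s=sil5(best,k); im=im.copy(); cs,_=cv2.findContours(s,cv2.RETR_EXTERNAL,cv2.CHAIN_APPROX_NONE); cv2.drawContours(im,cs,-1,(255,255,0),1)
    p=feat(m).astype(int); out.append(im[p[1]-40:p[1]+43,p[0]-50:p[0]+50])
small(out[1:],"pics/lay.png")
E
```

```text
1201
1158
[ 430.9   31.9   13.3 -105.4    8.9] 0.16946016702499522
[ 431.2   32.    13.3 -105.9    8.4] 0.17022824417774385
[429.7  28.5  14.6  73.6  -8.2] 0.2641968777571082
[430.4  28.4  15.2  74.4  -8.7] 0.26049481733494784
```

View pics/lay.png

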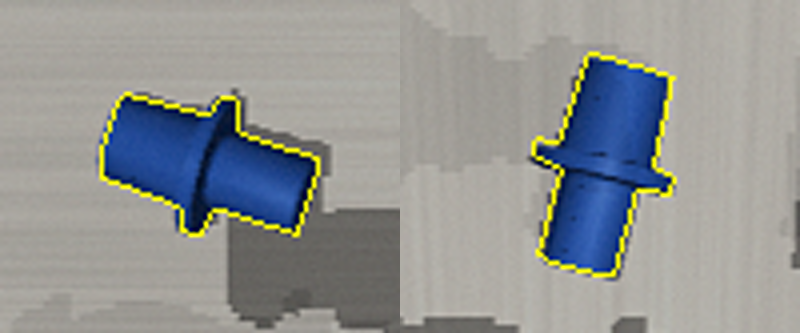

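lay.png shows the fitted outline matching the lying stopper, with the knob toward azimuth −105°. I'll regrasp the knob with a tilted tool, stand the stopper upright back in its empty rack hole (637,26), and from there carry on as usual at a higher travel height.

```bash
python3 - <<'E'
from h import *
az,el=-105.5,16; u=unit(az,el); K=np.array([431,32,17.3])+18*u
H=np.r_[ST[0],48.]
best=None
for r in(0,180):
  for pg in(-125,-120,-130):
    for azI in(-90,-105,-75,-120,-60):
      Rg,eg=att(az,pg,r); Ri,ei=att(azI,pg+90-el,r)
      ok=[solve_ik(K+(36-d)*Rg[:,2],eg) is not None for d in(0,70)]+[solve_ik(H+[0,0,d]+36*Ri[:,2],ei) is not None for d in(-3,30,80)]
      if all(ok) and best is None: best=(r,pg,azI)
print(best); r,pg,azI=best
Rg,eg=att(az,pg,r); a=Rg[:,2]; T=K+36*a
grip(42,40); goto(T-70*a,eg); f0=fz(); move_l(T,eg,speed=80); print((fz()-f0).round(1))
grip(10,50); o=get_obs(); print(o["grip_width"],o["grip_force"],o["t"])
move_l(T+[0,0,130],speed=120)
Ri,ei=att(azI,pg+90-el,r); b=Ri[:,2]
goto(H+[0,0,80]+36*b,ei); wait(.3); o=get_obs(); print(o["grip_width"],o["grip_force"])
I,C=zip(*[snap(c) for c in("top","side")]); HUE["blue"]=(100,130,90,20)
ms=[min(blobs(i,"blue",15),key=lambda x:np.hypot(*(x[0]-proj(H+[0,0,60],c)[0])))[2].astype(np.uint8) for i,c in zip(I,C)]
print([m.sum() for m in ms], [feat(m)-proj(H+[0,0,50],c)[0] for m,c in zip(ms,C)])
g=np.ones((400,640),np.uint8)
for e0 in(70,85): print(fit5(np.r_[H+[0,0,62],azI,e0],ms,C,[g,g]))
import pickle; pickle.dump((I,C,ms),open("v6.pkl","wb"))
E
```

```text
(0, -125, -105)
[-0.2 -1.1 -0.2]
17.748717541452848 48.77320468425751 76.7333Traceback (most recent call last):
  File "<stdin>", line 15, in <module>
station.Unreachable: the arm cannot follow that straight line within its joint ranges
```

```bash
python3 - <<'E'
from h import *
import pickle
az,el,r,pg,azI=-105.5,16,0,-125,-105
H=np.r_[ST[0],48.]; T=get_obs()["tcp_pos"]; Rg,eg=att(az,pg,r)
for d in(120,80,50):
    try: move_l(T+[0,0,d],speed=120); print("lift",d); break
    except Unreachable: pass
Ri,ei=att(azI,pg+90-el,r); b=Ri[:,2]
# via: mid attitude, high
Rm,em=att(azI,-90,r); goto((540,30,230),em); goto(H+[0,0,80]+36*b,ei); wait(.3); o=get_obs(); print(o["grip_width"],o["grip_force"],o["t"])
I,C=zip(*[snap(c) for c in("top","side")]); HUE["blue"]=(100,130,90,20)
ms=[min(blobs(i,"blue",15),key=lambda x:np.hypot(*(x[0]-proj(H+[0,0,60],c)[0])))[2].astype(np.uint8) for i,c in zip(I,C)]
print([m.sum() for m in ms], [feat(m)-proj(H+[0,0,50],c)[0] for m,c in zip(ms,C)])
pickle.dump((I,C,ms),open("v6.pkl","wb"))
g=np.ones((400,640),np.uint8)
for e0 in(70,85): print(fit5(np.r_[H+[0,0,62],azI,e0],ms,C,[g,g]))
E
```

```text
lift 120Traceback (most recent call last):
  File "<stdin>", line 10, in <module>
station.Unreachable: the arm cannot take that pose within its joint ranges
```

```bash
python3 - <<'E'
from h import *
r,pg,el=0,-125,16; H=np.r_[ST[0],48.]
o=get_obs(); print(o["joint_pos"].round(),o["tcp_pos"].round(),o["grip_width"])
for roll in(0,180):
  for azI in range(-180,180,30):
    Ri,ei=att(azI,-51,roll); s=[solve_ik(H+[0,0,d]+36*Ri[:,2],ei) for d in(-3,80)]
    if all(x is not None for x in s): print(roll,azI,*[np.round(x) for x in s])
E
```

```text
[-31.  -3. 127.  36.  71. 148.] [432.  35. 112.] 17.4019397211737
0 -180 [ -3.  51.  66.  -2. 102. -93.] [ -3.  45.  65.  -2. 108. -93.]
0 -150 [   4.   49.   69.  -16.   98. -113.] [   4.   43.   69.  -17.  103. -115.]
0 -120 [   9.   43.   79.  -29.   86. -131.] [   9.   37.   78.  -29.   91. -134.]
0 30 [-17.  18. 119.  65.  30. -11.] [-17.   8. 119.  52.  36.   5.]
0 60 [-21.  25. 108.  51.  53. -26.] [-21.  17. 108.  47.  59. -18.]
0 90 [-20.  34.  94.  38.  72. -39.] [-20.  27.  94.  37.  78. -35.]
0 120 [-16.  42.  81.  26.  88. -54.] [-16.  36.  80.  26.  94. -51.]
0 150 [-10.  48.  70.  13.  99. -72.] [-10.  43.  70.  13. 105. -71.]
180 -180 [ -3.  51.  66.  -2. 102.  87.] [ -3.  45.  65.  -2. 108.  87.]
180 -150 [  4.  49.  69. -16.  98.  67.] [  4.  43.  69. -17. 103.  65.]
180 -120 [  9.  43.  79. -29.  86.  49.] [  9.  37.  78. -29.  91.  46.]
180 -90 [ 13.  35.  92. -41.  69.  34.] [ 13.  29.  92. -40.  74.  29.]
180 -60 [ 12.  27. 106. -54.  48.  20.] [ 12.  19. 106. -48.  53.  11.]
180 90 [-20.  34.  94.  38.  72. 141.] [-20.  27.  94.  37.  78. 145.]
180 120 [-16.  42.  81.  26.  88. 126.] [-16.  36.  80.  26.  94. 129.]
180 150 [-10.  48.  70.  13.  99. 108.] [-10.  43.  70.  13. 105. 109.]
```

```bash
python3 - <<'E'
from h import *
import pickle
azI=100; H=np.r_[ST[0],48.]; Ri,ei=att(azI,-51,0); b=Ri[:,2]
goto(H+[0,0,80]+36*b,ei); wait(.3); o=get_obs(); print(o["grip_width"],o["grip_force"],o["t"],o["joint_pos"].round())
I,C=zip(*[snap(c) for c in("top","side")]); HUE["blue"]=(100,130,90,20)
ms=[min(blobs(i,"blue",8),key=lambda x:np.hypot(*(x[0]-proj(H+[0,0,60],c)[0])))[2].astype(np.uint8) for i,c in zip(I,C)]
print([m.sum() for m in ms], [feat(m)-proj(H+[0,0,50],c)[0] for m,c in zip(ms,C)])
I,C=list(I),list(C); w=snap("wrist"); print([(x[0].round(),x[1]) for x in blobs(w[0],"blue",100)], proj(H+[0,0,70],w[1]))
pickle.dump((I,C,ms,w),open("v6.pkl","wb"))
i=I[1]; p=proj(H+[0,0,70],C[1])[0].astype(int); small([w[0][100:400,140:500],i[p[1]-40:p[1]+43,p[0]-50:p[0]+50]],"pics/up.png")
E
```

```text
18.016352000921426 48.81242036819458 80.9417 [-19.  30.  89.  34.  83. -40.]
[np.uint64(67), np.uint64(82)] [array([-0.40574134, -0.98027021]), array([-0.29432939, -0.16833059])]
[(array([193., 185.]), array([ 171,  163,   46,   45, 1569], dtype=int32)), (array([165., 255.]), array([ 139,  233,   52,   46, 1875], dtype=int32)), (array([316., 280.]), array([ 295,  245,   44,   71, 2617], dtype=int32))] [[315.07429984 281.07655637]]
```

View pics/up.png

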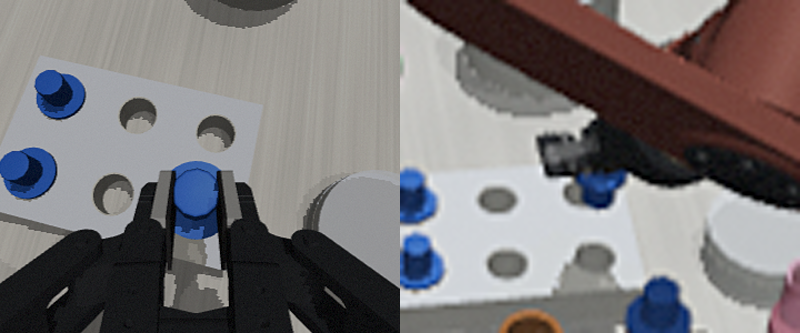

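up.png shows the knob held at (195,195) in the left panel, with the flange below it and the stopper about upright. I check the tilt by silhouette, then lower it into the hole under the force guard.

```bash
python3 - <<'E'
from h import *
import pickle
I,C,ms,w=pickle.load(open("v6.pkl","rb")); HUE["blue"]=(100,130,90,20)
H=np.r_[ST[0],48.]; K=H+[0,0,80]
m=min(blobs(w[0],"blue",100),key=lambda x:np.hypot(*(x[0]-[316,280])))[2].astype(np.uint8)
g=((w[0].max(2)>=70)|(m>0)).astype(np.uint8)
def q(p): u=unit(100,p[0]); return np.r_[K+unit(100,0)*p[1]+unit(190,0)*p[2]+[0,0,p[3]]-18*u,100,p[0]]
def cost(p):
    k=sil5(q(p),w[1])&g; return 1-(m&k).sum()/(m|k).sum()+.002*abs(p[3])
for e0 in(75,90,105):
    x0=np.array([e0,0,0,0.]); r=minimize(cost,x0,method="Nelder-Mead",options=dict(initial_simplex=x0+np.vstack([np.zeros(4),np.diag([10,5,5,5])]))); print(r.x.round(1),r.fun)
E
```

```text
[84.2  3.9 -0.6 -4.7] 0.20134517175384142
[103.8  -1.7  -0.6  -5.3] 0.1963714764357643
[108.5  -3.3  -0.6  -3.4] 0.19565411082032397
```

```bash
python3 - <<'E'
from h import *
import pickle
I,C,ms,w=pickle.load(open("v6.pkl","rb")); HUE["blue"]=(100,130,90,20)
H=np.r_[ST[0],48.]; K=H+[0,0,80]
D=[]
for (im,c),p in zip([w,(I[1],C[1]),(I[0],C[0])],[(316,280),None,None]):
    p=proj(K,c)[0] if p is None else p
    m=min(blobs(im,"blue",8),key=lambda x:np.hypot(*(x[0]-p)))[2].astype(np.uint8)
    h=cv2.cvtColor(im,cv2.COLOR_RGB2HSV)
    bg=((h[...,2]>=95)&(h[...,1]<80)).astype(np.uint8)
    D.append((m,bg|m,c))
def q(p): u=unit(100,p[0]); return np.r_[K+unit(100,0)*p[1]+unit(190,0)*p[2]+[0,0,p[3]]-18*u,100,p[0]]
def cost(p,D=D):
    s=.003*abs(p[3])+.003*abs(p[1])
    for m,g,c in D:
        k=sil5(q(p),c)&g; s+=1-(m&k).sum()/(m|k).sum()
    return s
for n,DD in(("all",D),("w+s",D[:2]),("w+t",[D[0],D[2]])):
  for e0 in(70,80,90,100,110):
    best=min((minimize(lambda x:cost(np.r_[e0,x],DD),x0,method="Nelder-Mead",options=dict(initial_simplex=np.array(x0)+np.vstack([np.zeros(3),np.diag([5,4,5])]))) for x0 in([0,0,0],[0,0,-5])),key=lambda r:r.fun)
    print(n,e0,best.x.round(1),round(best.fun,3))
E
```

```text
all 70 [3.9 0.7 1.3] 0.782
all 80 [3.7 0.2 1.5] 0.71
all 90 [1.4 1.9 4.2] 0.577
all 100 [-1.4 -0.   1.5] 0.544
all 110 [-3.8 -0.4 -1.6] 0.685
w+s 70 [ 7.4 -0.7  0.2] 0.591
w+s 80 [4.5 0.6 0.5] 0.45
w+s 90 [1.8 1.4 4.6] 0.338
w+s 100 [-0.9 -0.2  0.9] 0.34
w+s 110 [-3.8 -1.3 -3.5] 0.386
w+t 70 [ 4.1 -0.5 -8.5] 0.437
w+t 80 [ 3.9 -0.8 -3.7] 0.434
w+t 90 [ 1.3 -0.8 -1.2] 0.426
w+t 100 [-1.4 -0.4 -0.9] 0.412
w+t 110 [-4.5 -0.3 -2. ] 0.477
```

```bash
python3 - <<'E'
from h import *
H=np.r_[ST[0],48.]; R,e=att(100,-55,0); b=R[:,2]; n=unit(100,0)
move_l(H+[0,0,80]+36*b,e,speed=100); wait(.3); f0=fz()
done=False
for off in(0,3,-3,6,-6):
    B=H+n*off+36*b; move_l(B+[0,0,28],speed=120)
    for d in np.arange(26,-5,-2):
        move_l(B+[0,0,d],speed=60); f=fz()-f0
        if np.abs(f).max()>5: break
    print(off,d,f.round(1),get_obs()["grip_width"],get_obs()["t"])
    if d<8: done=True; break
print(done)
E
```

```text
0 0 [-2.1 -2.2  5.1] 17.64937542607057 85.725
True
```

It went into the hole on the first try. I'll release it, then carry on with the three remaining stoppers at a safe travel height, checking that each is still held on the way.

```bash
cat >> h.py <<'E'
def insert(x,y,zf=133.):
    p=get_obs()["tcp_pos"]; move_l((p[0],p[1],80),speed=60); move_l((p[0],p[1],232),speed=250)
    goto((x,y,232),[180,0,YAW]); o=get_obs()
    if o["grip_force"]<15: print("LOST"); return 99
    wait(.3); f0=fz(); move_l((x,y,zf+30),speed=200)
    for z in zf+np.array([22,14,8,4,2,1,.5,0,-.5,-1,-1.5,-2,-2.5,-3]):
        move_l((x,y,z),speed=60); f=fz()-f0
        if f[2]>8 or np.hypot(*f[:2])>8: break
    print("dz",z-zf,"f",f.round(1),get_obs()["t"],get_obs()["grip_force"])
    return z-zf
def release(x,y):
    grip(42); move_l((x,y,232),speed=250)
E
python3 - <<'E'
from h import *
R,e=att(100,-55,0); p=get_obs()["tcp_pos"]; grip(45); move_l(p-80*R[:,2],speed=150)
goto((590,40,170),[180,0,YAW]); wait(.3); v=snap("wrist"); HUE["blue"]=(100,130,90,20)
for s in ST[[0,2,3]]:
    m=min(blobs(v[0],"blue"),key=lambda b:np.hypot(*(b[0]-proj(np.r_[s,40],v[1])[0])))
    print(fit("stopper",np.r_[s,6.],[m[2]],[v[1]],False),m[1], feat(sil("stopper",np.r_[s,6.],v[1])).round(),sil("stopper",np.r_[s,6.],v[1]).sum()/255)
print(get_obs()["t"])
E
```

```text
(array([636.9764306 ,  25.43750957,   6.        ]), np.float64(0.01314489142862385)) [ 342  134   39   38 1142] [361. 152.] 1223.0
(array([517.42010676,  33.89399133,   6.        ]), np.float64(0.03852727299653225)) [258 219  35  36 951] [275. 235.] 1064.0
(array([521.17831024,  93.41290981,   6.        ]), np.float64(0.025207904855591323)) [ 212  179   37   36 1055] [230. 196.] 1163.0
88.5
```

```bash
python3 - <<'E'
from h import *
for s,f in ((0,2),(2,1),(3,0)):
    if not pick(*ST[s]): print("missed",s); break
    dz=insert(*FL[f])
    if dz<-2.6 or dz>2: print("check",dz); break
    release(*FL[f])
else:
    goto((590,-170,270),[180,0,0]); wait(.3); v=snap("wrist"); HUE["blue"]=(100,130,90,20)
    for F in FL:
        m=min(blobs(v[0],"blue"),key=lambda b:np.hypot(*(b[0]-proj(np.r_[F,170],v[1])[0]))); k=sil("stopper",np.r_[F,136.],v[1])
        print(F,fit("stopper",np.r_[F,136.],[m[2]],[v[1]],False)[0].round(1), m[1][2:], k.sum()/255)
    cv2.imwrite("pics/fin.png",v[0][:,:,::-1])
print(get_obs()["t"])
E
```

```text
grip 18.55705552840213 39.392327070236206 90.2333
dz 0.5 f [-2.8  0.6  8.7] 95.95 39.970314502716064
grip 18.6169356440666 39.34795618057251 99.2583
dz 0.0 f [-1.5  0.3 10.8] 105.0167 39.9624502658844
grip 18.420957866325562 39.3574333190918 108.2333
dz 0.5 f [-2.5  1.   8.5] 114.1667 39.94036674499512
[ 555.9 -203.7] [ 555.8 -204.6  136. ] [  41   41 1227] 1324.0
[ 560.4 -133.7] [ 560.4 -134.7  136. ] [  41   41 1251] 1330.0
[ 625.8 -208. ] [ 624.8 -208.9  136. ] [  43   43 1468] 1510.0
[ 630.4 -138.3] [ 629.  -137.1  136. ] [  43   43 1479] 1534.0
116.1833
```

All four are home, with positions and silhouettes agreeing. Next I measure the lid and tub, since they may have been knocked.

```bash
cat >> h.py <<'E'
PROF["tub"]=[(62,0),(62,90)]
def measure_lt(z=250,xy=(553,273),yaws=(90,-90),lid=True):
    ys=[y for y in yaws if solve_ik((*xy,z),[180,0,y]) is not None]; print("yaws",ys)
    ML=[];MT=[];C=[]
    for y in ys:
        goto((*xy,z),[180,0,y]); wait(.3); im,c=snap("wrist"); C.append(c)
        g=max(blobs(im,"green",500),key=lambda b:b[1][4]); ML.append(g[2]); print("green",g[1])
        R=regions_of("tub","wrist"); print("tub",[(round(r["score"],2),np.round(r["extent"])) for r in R[:2]]); MT.append(R[0]["region"] if R else None)
        cv2.imwrite(f"pics/lt{y}.png",im[:,:,::-1])
    return C,ML,MT
E
python3 - <<'E'
from h import *
import pickle
C,ML,MT=measure_lt(yaws=(0,90,180)); pickle.dump((C,ML,MT),open("v7.pkl","wb"))
print("lid",fit("lid",(468.6,270.2,0),ML,C),[fit("lid",(468.6,270.2,0),[m],[c],False)[0].round(1) for m,c in zip(ML,C)])
for m,c in zip(MT,C):
    P,f=fit("tub",(638,276,0),[m],[c],False); k=sil("tub",P,c)>0; print("tub",P,f,"IoU",(k&m).sum()/(k|m).sum())
print(get_obs()["t"])
E
```

```text
yaws [0, 90, 180]
green [ 269  174   97   90 6890]
tub [(0.65, array([308.,  73., 128., 144.]))]
green [ 199  107  103  103 8328]
tub [(0.68, array([406., 164., 124., 122.]))]
green [  260    28   111   118 10255]
tub [(0.95, array([322., 243., 106., 118.]))]
lid (array([470.20314   , 271.55113354,   0.89673989]), np.float64(0.2666655305063159)) [array([469.6, 271.2,   0. ]), array([470.3, 271.5,   0. ]), array([470.2, 271.7,   0. ])]
tub [648.52003048 278.41756437   0.        ] 0.0031277948097709896 IoU 0.9701834862385321
tub [649.2065783  279.10357977   0.        ] 0.016191560833817675 IoU 0.9751151329078129
tub [647.41190047 278.25732315   0.        ] 0.007171481635452892 IoU 0.907966637906241
121.8167
```

```bash
python3 - <<'E'
from h import *
L=(470.0,271.5); Y=90
for z in(-16,90): print(solve_ik((*L,z),[180,0,Y]) is not None, solve_ik((648,278,z+85),[180,0,Y]) is not None)
grip(45,60); goto((*L,70),[180,0,Y]); f0=fz(); move_l((*L,5),speed=120)
for z in(-5,-10,-13,-14.5):
    move_l((*L,z),speed=60); f=fz()-f0
    if f[2]>5: break
print(z,f.round(1)); grip(10,60); o=get_obs(); print(o["grip_width"],o["grip_force"],(fz()-f0).round(1))
move_l((*L,z+20),speed=60); move_l((*L,150),speed=150); wait(.3); o=get_obs(); print(o["grip_width"],o["grip_force"],(fz()-f0).round(1),o["t"])
np.save("zg.npy",z)
E
```

```text
True True
True True
-14.5 [ 0.5 -0.3 -0.1]
19.873183279670968 58.920196294784546 [ 1.1 -0.7  1.9]
19.703302394416564 58.88598561286926 [ 1.4 -1.1  0. ] 127.475
```

```bash
python3 - <<'E'
from h import *
im,c=snap("wrist"); g=max(blobs(im,"green",500),key=lambda b:b[1][4]); print("held lid",fit("lid",(470,271.5,164.5),[g[2]],[c],False)[0].round(1), g[1])
for cam in("top","side"):
    im,c=snap(cam); R=regions_of("tub",cam)
    for r in R[:2]:
        m=r["region"]; P,f=fit("tub",(648.4,278.5,0),[m],[c],False); k=sil("tub",P,c)>0; print(cam,round(r["score"],2),P.round(1),f,"IoU",((k&m).sum()/(k|m).sum()).round(2))
E
```

```text
held lid [469.1 280.9 164.5] [  185   134   264   236 38563]
top 0.72 [650.5 277.7   0. ] 0.008369925990052707 IoU 0.93
top 0.18 [756.6  32.8   0. ] 0.002703548763463459 IoU 0.44
side 0.67 [648.7 283.5   0. ] 0.01509553623446891 IoU 0.93
```

```bash
python3 - <<'E'
from h import *
T=(648.6,278.6); zg=float(np.load("zg.npy"))
move_l((*T,150),speed=180); wait(.3); f0=fz(); move_l((*T,zg+100),speed=120)
d=92
while d>76:
    move_l((*T,zg+d),speed=50); f=fz()-f0
    if f[2]>25 or np.hypot(*f[:2])>15: break
    d-=1 if d>86 or f[2]>3 else .7
print("d",d,f.round(1)); wait(.6); print((fz()-f0).round(1)); o=get_obs(); print(o["grip_width"],o["tcp_pos"].round(1),o["ee_rot"].round(2),o["t"])
E
```

```text
d 75.79999999999998 [-10.1  -4.3  19.5]
[-9.9 -4.5 20.1]
20.101697286244768 [648.7 278.6  67.8] [-1.7998e+02  3.0000e-02  9.0010e+01] 135.0167
```

It bottomed at 82.3 mm lid height, against 82 expected, pressed with 20 N. I'll release it, check the seating, and find the red knob again.

```bash
python3 - <<'E'
from h import *
T=(648.6,278.6); grip(45); wait(.3); move_l((*T,140),speed=150)
C=[];M=[]
for y in(90,0):
    goto((560 if y==0 else 640,278,250),[180,0,y]); wait(.3); im,c=snap("wrist"); g=max(blobs(im,"green",500),key=lambda b:b[1][4]); C.append(c);M.append(g[2])
    P=fit("lid",(648.6,278.6,82),[g[2]],[c],False)[0]; k=sil("lid",P,c)>0; m=g[2]; print(y,P.round(1),g[1],"IoU",(k&m).sum()/(k|m).sum())
print(fit("lid",(648.6,278.6,82),M,C))
# tilt: fit with 5-dof silhouette (axis elevation)
lp=((66,8,66,14),(11,14,11,38))
def cost(q):
    s=0
    for m,c in zip(M,C):
        k=sil5([q[0],q[1],q[2]+24,q[3],q[4]],c,lp)>0; s+=1-(k&m).sum()/(k|m).sum()
    return s
P=fit("lid",(648.6,278.6,82),M,C)[0]
for az in(0,90,180,270):
    print(az,[round(cost(np.r_[P,az,90-t]),4) for t in(0,3,6,9)])
o=get_obs(); print(o["t"],o["wrist_force"].round(1))
for cam in("top","side"):
    im,c=snap(cam); R=regions_of("tub",cam); print(cam,[(round(r["score"],2),np.round(r["extent"])) for r in R[:2]], [b[1] for b in blobs(im,"green",300)])
E
```

```text
90 [648.  279.1  82. ] [  262   108   129   126 12705] IoU 0.9575670786855592
0 [648.  279.2  82. ] [  246     5   140   149 16381] IoU 0.9607624633431086
(array([647.98762055, 279.20993889,  82.59300752]), np.float64(0.02825917203750805))
0 [np.float64(0.0891), np.float64(0.0845), np.float64(0.113), np.float64(0.1526)]
90 [np.float64(0.0891), np.float64(0.094), np.float64(0.1135), np.float64(0.1473)]
180 [np.float64(0.0891), np.float64(0.092), np.float64(0.1141), np.float64(0.1529)]
270 [np.float64(0.0891), np.float64(0.0834), np.float64(0.1124), np.float64(0.1516)]
139.0 [ 0.2  0.9 -0.9]
top [(0.41, array([261., 188.,  10.,  18.]))] [array([ 228,  159,   37,   39, 1024], dtype=int32)]
side [(0.66, array([330., 167.,  39.,  30.])), (0.59, array([248., 384.,  30.,  31.]))] [array([308, 133,  42,  26, 868], dtype=int32)]
```

Lid level and at 82.6 mm. One more central press with closed fingers, then the red knob.

```bash
python3 - <<'E'
from h import *
L=(648.1,279.0); grip(0,40); goto((*L,120),[180,0,90]); wait(.3); f0=fz(); z=100
while z>76:
    move_l((*L,z),speed=50); f=fz()-f0
    if f[2]>14: break
    z-=1.5
wait(.3); print(z,f.round(1),get_obs()["tcp_pos"].round(1)); move_l((*L,150),speed=150)
goto((480,60,260),[180,0,41])
K=(585.1,-300.6); grip(50,60); goto((*K,150),[180,0,YAW]); wait(.3); f0=fz(); move_l((*K,95),speed=120)
for zk in(88,82,78):
    move_l((*K,zk),speed=60); f=fz()-f0
    if np.abs(f).max()>5: break
grip(10,80); o=get_obs(); print("knob grip",zk,f.round(1),o["grip_width"],o["grip_force"],o["t"]); f0=fz()
z0=o["tcp_pos"][2]
for d in(6,12,17,19,20,21,22,23):
    move_l((*K,zk+d),speed=50); f=fz()-f0; 
    if d>=17: print(d,f.round(1),round(get_obs()["tcp_pos"][2]-z0,1))
    if f[2]<-15: break
wait(.8); o=get_obs(); print("held",o["tcp_pos"].round(1),(fz()-f0).round(1),o["grip_width"],o["t"])
E
```

```text
85.0 [-7.2 -2.6 16.2] [648.7 279.1  90. ]
knob grip 78 [-0.6  0.9 -1.3] 23.09778812856905 78.31176280975342 150.5333
17 [ 2.7 -0.5 -8.3] 16.5
19 [ 1.4 -1.3 -7.3] 18.4
20 [ 2.6 -0.4 -9.2] 19.4
21 [ 3.7 -0.8 -9.9] 20.1
22 [  6.1  -2.4 -17.2] 20.2
held [ 584.9 -300.4   98.8] [  7.2  -3.1 -18.2] 23.66062444570373 153.1167
```

The knob is at its stop: 20.2 mm of travel, with the force rising. I'll release it, retract, and check everything.

```bash
python3 - <<'E'
from h import *
K=(585.1,-300.6); HUE["blue"]=(100,130,90,20)
move_l((*K,79),speed=60); grip(50); move_l((*K,170),speed=150)
goto((560,-200,290),[180,0,0]); wait(.3); v=snap("wrist")
m=min(blobs(v[0],"red",30),key=lambda b:np.hypot(*(b[0]-proj((*K,118),v[1])[0])))[2]
for z in(127,147): print("knob",z,fit("knob",(*K,z),[m],[v[1]],False)[0].round(1),m.sum(),sil("knob",(*K,z),v[1]).sum()/255)
for F in FL:
    m=min(blobs(v[0],"blue"),key=lambda b:np.hypot(*(b[0]-proj(np.r_[F,170],v[1])[0]))); print(fit("stopper",np.r_[F,136.],[m[2]],[v[1]],False)[0].round(1),m[1][2:])
goto((560,278,250),[180,0,0]); wait(.3); im,c=snap("wrist"); g=max(blobs(im,"green",500),key=lambda b:b[1][4])
print("lid",fit("lid",(648,279,82),[g[2]],[c],False)[0].round(1),g[1]); R=regions_of("tub","side" if snap("side") else "")
s=snap("side"); print([np.round(r["extent"]) for r in regions_of("tub","side")[:1]],[b[1] for b in blobs(s[0],"green",300)])
print(get_obs()["t"])
E
```

```text
knob 127 [ 584.3 -300.8  127. ] 545 709.0
knob 147 [ 587.8 -295.   147. ] 545 803.0
[ 555.2 -204.7  136. ] [  39   37 1148]
[ 559.9 -134.6  136. ] [  39   38 1192]
[ 624.7 -209.   136. ] [  42   43 1423]
[ 628.8 -137.   136. ] [  42   43 1440]
lid [647.8 278.9  82. ] [  245     5   140   149 16373]
[array([330., 165.,  37.,  30.])] [array([308, 133,  42,  26, 868], dtype=int32)]
158.2167
```

The knob is home, the stoppers and lid are unchanged, and the arm is clear of everything. Handing in.

```bash
python3 -c "
from station import *
print(sign_off())"
```

```text
the job is handed in; nothing more can be done
None
```

I handed the job in at about 158 s: all four flasks are stoppered (one stopper was knocked loose on the way and recovered), none were left over, the lid is pressed on level and the red knob was pulled to its stop and is back home; no verdict was shown.

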